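Take the ink kettles off the drip rail and crate them

ROBOT

A 6-joint arm with a two-finger parallel gripper is mounted at the origin on the work surface. World frame = base frame: x ahead of the robot, y to its left, z up, the work surface at z = 0. Lengths are in mm, angles in rad, forces in N, time in s.
With the tool pointing down it reaches from about 325 to 900 mm from the base axis. Payload 3.5 kg.
Tool frame: the origin (TCP) lies midway between the tips of the shut fingers; the grasp point (between the pads) lies 19 mm behind it; z points along the fingers, y is the line along which they close (so a half turn about z gives the same grasp; the last joint's range is limited). The gripper opens to 85 mm and grips with 20 to 120 N. Pads are 22 mm wide; open, the fingers measure 114 mm over their backs; the gripper's body (76 mm by 85 mm) begins 54 mm behind the grasp point. The pads swing forward as they close: fully open they stand 13 mm farther back than shut.
Start: joints at [-1.304, 0.276, -0.026, 1.268, 0, 1.467], TCP at [225.881, -582.752, 195.913] pointing down, gripper open.
Joint ranges: [-3.12, 3.12], [-0.85, 1.88], [-1.08, 1.24], [-1.95, 2.15], [-1.57, 1.53], [-3.14, 3.14]. Speed limits (rad/s): [2.57, 2.57, 3.14, 3.14, 3.14, 3.14].

INTERFACE

Orientations are given as a unit quaternion [x, y, z, w].
In Python, from station import read_state, snapshot, camera_model, hand_in, recognise, outline_of, pinpoint gives the robot as it stands. The module is installed in compiled form; this text tells all that it offers.
- The arm moves only by the tool move_arm, never from a script. Its arguments are lists of equal length, an entry for each row: "slide": the shift along the tool's x, y, z in mm, a list of three; "roll": the turn about the tool's z in rad. A call has 1 to 8 rows; each row shifts and turns the commanded pose from where the row before left it, along the tool's axes as they then stand; what a row does not reach is not made up. A row lasts 1/10 s, in which the tool goes at most 50 mm and 8.59 degrees, less where a joint would pass 70% of its speed; a pose out of reach is approached as far as the arm can. A call with a gripper value outside its range is refused whole. "grip" is the gripper command: -1 is fully open, 1 is shut, values between are in proportion, set as the call begins (left out, the last holds). The fingers move at their own pace and stop on an object; "force" is the grip in N (left out, the last holds). Time passes only in rows, so rows that do not move let the fingers close. It gives the time, the measured TCP pose, the force, the opening and the grip force at its end, in the units of the state.
- read_state(): the state, without advancing time (a new reading comes with each control period).
- snapshot(name): name is "side" or "top" or "wrist"; returns the picture (400x640x3 uint8, blue, green, red); there is no depth.
- camera_model(name): a dict with "fovy" (degrees; the focal length in pixels is half the picture's height over the tangent of half this angle, whatever the lens; pixels are square), "cx", "cy" (the principal point, pixels), "R" (3x3) and "t" (3): a world point X has camera coordinates R X + t. Camera axes: x right, y down, z forward; pixel columns grow to the right and rows downward; lengths in mm; the calibration is good to about 2 mm. A picture is of the moment at which its call begins: read the wrist's pose just before it. camera_model takes no time and is no camera call; for the wrist camera it gives the pose at the moment of the call.
- hand_in(): hands the job in; it is judged then, once.
Trained networks look in the newest picture that a camera, given by its name, has taken for a name from the list of things; names that differ only in an ending like _2 or _b are one class to them, and where a whole thing is asked for, a point or a joint stands for the part that bears it (a point fixed in the world has none). Each returns a list of dicts, best first, with "p" (0 to 1); they miss things now and then, are a little off and sometimes report something else, mostly with a low value. They report only what shows in the picture. A call takes as long as a camera call. They do not tell look-alikes from the thing itself.
- recognise(name, camera): "extent" ([left, top, right, bottom] in pixels, round what is visible of it).
- outline_of(name, camera): "mask" (400x640 bool, what is visible of it) and "extent" ([left, top, right, bottom] in pixels, round what is visible of it).
- pinpoint(name, camera): "at" ([column, row] in pixels: a listed point, or the origin of a listed thing).
The state is a dict: "t": time; "joint_positions": joint angles; "dq": joint speeds; "joint_efforts": joint torques, N m; "position": TCP position; "ee_rot": TCP orientation; "wrist_force": force on the tool from outside, world axes, zero at the start; "torque": the same for the moment, N m; "width": finger opening in mm; "gripper_force": force on a finger pad.
Only numpy, scipy, OpenCV 4.12 (cv2) and the standard library are available. Lean on these libraries where they do the work, as an engineer would, in place of code of your own. Each camera call takes 0.05 s, during which the arm holds its last target. There are 200 camera calls.

TASK

The washed ink kettles hang on the drip rail's hooks; at each hook in use press the sprung keeper down until it snaps open, lift the kettle off without wrenching it against the hook, and set it down, not dropped, upright in a cell of its own in the carrying crate. When every kettle is in the crate, swing the crate's handle up until it rests against its stops just past upright. Leave the jar and the squeegee where they are, and do not tip the crate.

Things in the scene. Friction and masses are not known exactly. Their poses are not given: they have to be found in the camera images.
- rack: fixed drip rail: aluminium tube 420 mm long along its y axis (at x 100 to 130 mm, top 220 mm high) on two end posts, with three steel plate hooks (10 mm thick in y; at y = +140, 0, -140) reaching out on its -x side; black drip tray below. Origin on the table, below and 14.5 mm behind the middle hook's seat point; x points from the hooks' noses back to the tube
- crate: loose plywood carrying crate 228 x 228 mm, walls 70 mm high and 6 mm thick, floor 6 mm, 1.9 kg; crossed dividers 54 mm high make four cells 105 mm square, centred at x, y = +-55.5 mm. Origin under its centre; x, y along its sides, z up. The carrying handle folds out over its +x side
- handle (a joint): hinge of the crate's U-shaped steel carrying handle, rad: 0 folded down, level, out over the crate's +x side; 1.57 upright; 1.69 the end stop, resting against its lugs just past upright. Friction 0.1 N m, handle 0.22 kg: let go well short of upright it falls back to 0; near upright it stays where it is left
- handle_grip (a point): middle of the handle's wooden grip, a bar 23 mm thick and 110 mm long parallel to the crate's y axis, 160 mm from the hinge axis; 60 mm above the table when folded, 219 mm when up
- handle_hinge (a point): point on the handle's hinge axis (crate's y axis direction) over the crate's centre, 60 mm above the crate's underside
- kettle0: empty white plastic ink kettle (open pail) hanging on hook 0 at the start, or absent: 92 mm across the rim, 76 mm across the foot, 88 mm high, with a stiff upright bail of 7 mm wire; 0.12 to 0.22 kg. Origin at the centre of its underside, z up; the bail stands in its y-z plane, 98 mm wide
- kettle0_crown (a point): crown of kettle 0's bail (centre of the wire), 170 mm above its underside; from it the wire slopes down 15 degrees either way along the kettle's y for 37 mm, then turns down to the rim. The hook holds it at this crown; free wire to grip is on either side of the hook, 15 to 33 mm from the crown
- kettle1: empty white plastic ink kettle (open pail) hanging on hook 1 at the start, or absent: 92 mm across the rim, 76 mm across the foot, 88 mm high, with a stiff upright bail of 7 mm wire; 0.12 to 0.22 kg. Origin at the centre of its underside, z up; the bail stands in its y-z plane, 98 mm wide
- kettle1_crown (a point): crown of kettle 1's bail (centre of the wire), 170 mm above its underside; from it the wire slopes down 15 degrees either way along the kettle's y for 37 mm, then turns down to the rim. The hook holds it at this crown; free wire to grip is on either side of the hook, 15 to 33 mm from the crown
- kettle2: empty white plastic ink kettle (open pail) hanging on hook 2 at the start, or absent: 92 mm across the rim, 76 mm across the foot, 88 mm high, with a stiff upright bail of 7 mm wire; 0.12 to 0.22 kg. Origin at the centre of its underside, z up; the bail stands in its y-z plane, 98 mm wide
- kettle2_crown (a point): crown of kettle 2's bail (centre of the wire), 170 mm above its underside; from it the wire slopes down 15 degrees either way along the kettle's y for 37 mm, then turns down to the rim. The hook holds it at this crown; free wire to grip is on either side of the hook, 15 to 33 mm from the crown
- keeper0 (a joint): hook 0's sprung keeper, rad: steel tongue 38 mm long, 12 mm wide, pivoted on the shank 255 mm above the table; at 0 it lies level across the hook's mouth (shut, bars the bail), and it swings down into the mouth to 1.15 (open, along the shank). Over-centre spring: it springs shut below 0.55; pressed past that it snaps over and stays open. About 5 N at the pad
- keeper0_pad (a point): point on top of keeper 0's tongue where to press down, 20 mm from its pivot, midway between nose and shank (39 mm apart); 257 mm above the table when shut; going down 11 mm brings it to the snap-over point, 18 mm to full opening
- hook0_seat (a point): hook 0's seat where the bail lies, in the hook's middle plane, 215 mm above the table. U open at the top: nose 3.5 to 11.5 mm on the rack's -x side of this point (top 255 mm high), shank 35 to 45 mm on the +x side (top 259 mm), underside 201 mm. A bail lifted 42 to 60 mm clears the nose with the kettle still under the hook's arm; draw it 65 mm to -x before raising it further
- keeper1 (a joint): hook 1's sprung keeper, rad: steel tongue 38 mm long, 12 mm wide, pivoted on the shank 255 mm above the table; at 0 it lies level across the hook's mouth (shut, bars the bail), and it swings down into the mouth to 1.15 (open, along the shank). Over-centre spring: it springs shut below 0.55; pressed past that it snaps over and stays open. About 5 N at the pad
- keeper1_pad (a point): point on top of keeper 1's tongue where to press down, 20 mm from its pivot, midway between nose and shank (39 mm apart); 257 mm above the table when shut; going down 11 mm brings it to the snap-over point, 18 mm to full opening
- hook1_seat (a point): hook 1's seat where the bail lies, in the hook's middle plane, 215 mm above the table. U open at the top: nose 3.5 to 11.5 mm on the rack's -x side of this point (top 255 mm high), shank 35 to 45 mm on the +x side (top 259 mm), underside 201 mm. A bail lifted 42 to 60 mm clears the nose with the kettle still under the hook's arm; draw it 65 mm to -x before raising it further
- keeper2 (a joint): hook 2's sprung keeper, rad: steel tongue 38 mm long, 12 mm wide, pivoted on the shank 255 mm above the table; at 0 it lies level across the hook's mouth (shut, bars the bail), and it swings down into the mouth to 1.15 (open, along the shank). Over-centre spring: it springs shut below 0.55; pressed past that it snaps over and stays open. About 5 N at the pad
- keeper2_pad (a point): point on top of keeper 2's tongue where to press down, 20 mm from its pivot, midway between nose and shank (39 mm apart); 257 mm above the table when shut; going down 11 mm brings it to the snap-over point, 18 mm to full opening
- hook2_seat (a point): hook 2's seat where the bail lies, in the hook's middle plane, 215 mm above the table. U open at the top: nose 3.5 to 11.5 mm on the rack's -x side of this point (top 255 mm high), shank 35 to 45 mm on the +x side (top 259 mm), underside 201 mm. A bail lifted 42 to 60 mm clears the nose with the kettle still under the hook's arm; draw it 65 mm to -x before raising it further
- jar: amber glass ink jar with black cap, 72 mm across, 105 mm high, bystander; origin at the centre of its underside
- squeegee: wooden squeegee with black rubber blade lying flat, 190 mm long along its y axis, bystander; origin at the centre of its underside
Things that resemble listed ones, but are neither listed nor needed, are in the scene too. Leave any purple or turquoise look-alike of the kettle2 alone.

How it is judged (in metres and radians):
On the way, in this order (a step that is already met when the one before it is completed fails the run):
1. the first keeper is pressed until it snaps open (value of joint any of keeper0, keeper1, keeper2 above 0.9 rad), for 0.2 s.
2. every kettle stands upright on the crate's floor in a cell, let go, while the handle is still down (x of kettle0 in the frame of crate between -0.095 and 0.095 m and y of kettle0 in the frame of crate between -0.095 and 0.095 m and z of each of kettle0, kettle1, kettle2 in the frame of crate below 0.014 m and angle between each of kettle0, kettle1, kettle2's own z axis and vertical below 0.12 rad and linear speed of each of kettle0, kettle1, kettle2 below 0.03 m/s and x of kettle1 in the frame of crate between -0.095 and 0.095 m and y of kettle1 in the frame of crate between -0.095 and 0.095 m and x of kettle2 in the frame of crate between -0.095 and 0.095 m and y of kettle2 in the frame of crate between -0.095 and 0.095 m and value of joint handle below 0.6 rad and contact force between each of kettle0, kettle1, kettle2 and the fingers below 0.1 N), for 0.2 s.
3. the handle is swung up against its stops (value of joint handle above 1.62 rad), for 0.2 s.
At the end, for the whole second after the job is handed in: Every kettle there is stands upright (within 0.12 rad) on the floor of a cell of the crate (underside within 8 mm of the floor), at rest; the handle is up against its stops (above 1.62 rad of 1.69) and the crate stands level (x of kettle0 in the frame of crate between -0.095 and 0.095 m and y of kettle0 in the frame of crate between -0.095 and 0.095 m and z of each of kettle0, kettle1, kettle2 in the frame of crate below 0.014 m and angle between each of kettle0, kettle1, kettle2's own z axis and vertical below 0.12 rad and linear speed of each of kettle0, kettle1, kettle2 below 0.03 m/s and x of kettle1 in the frame of crate between -0.095 and 0.095 m and y of kettle1 in the frame of crate between -0.095 and 0.095 m and x of kettle2 in the frame of crate between -0.095 and 0.095 m and y of kettle2 in the frame of crate between -0.095 and 0.095 m and value of joint handle above 1.62 rad and angle between crate's own z axis and vertical below 0.05 rad and linear speed of crate below 0.02 m/s); the robot touches nothing.
It fails at once if a kettle is wrenched against its hook or keeper (over 20 N) (contact force between any of kettle0, kettle1, kettle2 and rack above 20 N).
It fails at once if a kettle is dropped or flung (over 1.2 m/s) (linear speed of any of kettle0, kettle1, kettle2 above 1.2 m/s).
It fails at once if the jar or the squeegee is moved (over 30 mm) (distance of any of jar, squeegee from where it was at the start of the episode above 0.03 m).
It fails at once if the crate is tipped (over 0.3 rad) (angle between crate's own z axis and vertical above 0.3 rad).
Of kettle0, kettle1, kettle2 only 2 to 3 are there at a start; the rules pass over those that are not, and their reading is None.
At some moment in a run one of crate may be knocked a few centimetres aside while the robot is not near it.
It also fails if it takes over 210 s, if anything falls off the work surface, if the arm or the gripper's body presses on something with over 40 N, if the wrist force passes 120 N, or if a joint passes its speed limit or range.

## Working session

There is one attempt and no reset: what is moved stays moved. The work goes in short steps, Python scripts to look and compute and a tool call to move; the robot and the scene stay as the last step left them, time stands still between calls to the robot, and variables do not carry over. Pictures are saved under pics/ and viewed, at most 14 in all, crops included, and the job is handed in when it is done.

Besides the shell and the picture viewer there is one more tool, called after "Call:" as name(argument=value, ...) on one line, values as JSON. move_arm: Moves the arm, as the interface text tells. Its arguments: {"type":"object","properties":{"slide":{"type":"array"},"roll":{"type":"array"},"grip":{"type":"number"},"force":{"type":"number"}},"required":["slide","roll"]}

```bash
mkdir -p pics; cat > h.py <<'E'
import numpy as np, cv2
from station import *
def pix(name,X):
    m=camera_model(name);f=200/np.tan(np.radians(m["fovy"])/2)
    c=np.array(m["R"])@np.array(X,float)+np.array(m["t"]);return np.array([m["cx"]+f*c[0]/c[2],m["cy"]+f*c[1]/c[2]])
def ray(name,p):
    m=camera_model(name);f=200/np.tan(np.radians(m["fovy"])/2);R=np.array(m["R"])
    d=R.T@np.array([(p[0]-m["cx"])/f,(p[1]-m["cy"])/f,1]);return -R.T@np.array(m["t"]),d/np.linalg.norm(d)
def onz(name,p,z):
    o,d=ray(name,p);return o+d*(z-o[2])/d[2]
def tri(obs):
    A=np.zeros((3,3));b=np.zeros(3);L=[]
    for o,d in obs:
        P=np.eye(3)-np.outer(d,d);A+=P;b+=P@o
    X=np.linalg.solve(A,b);return X,[np.linalg.norm((np.eye(3)-np.outer(d,d))@(X-o)) for o,d in obs]
E
python3 - <<'E'
from h import *
np.set_printoptions(precision=1,suppress=True)
s=read_state();print(s["t"],s["position"],s["ee_rot"],s["width"])
for c in ("side","top"):
    cv2.imwrite(f"pics/{c}0.png",snapshot(c))
    m=camera_model(c);print(c,m["fovy"],-np.array(m["R"]).T@np.array(m["t"]),np.array(m["R"])[2])
    for n in ["rack","crate","handle_grip","handle_hinge","kettle0_crown","kettle1_crown","kettle2_crown","keeper0_pad","keeper1_pad","keeper2_pad","hook0_seat","hook1_seat","hook2_seat","jar","squeegee"]:
        print(c,n,[(np.round(d["at"]).astype(int).tolist(),round(d["p"],2)) for d in pinpoint(n,c)][:5])
E
```

```text
0.0 [ 225.7 -581.9  194.7] [ 1.   0.2 -0.  -0. ] 85.41928056920442
side 43.704834507030434 [ 462.9 1158.4 1372.7] [ 0.  -0.7 -0.7]
side rack [([329, 198], 0.97)]
side crate [([322, 299], 0.89), ([334, 156], 0.65)]
side handle_grip [([274, 278], 0.95), ([322, 303], 0.36)]
side handle_hinge [([320, 284], 0.91)]
side kettle0_crown [([334, 180], 0.73)]
side kettle1_crown [([331, 155], 0.55)]
side kettle2_crown [([346, 120], 0.97), ([268, 151], 0.84), ([329, 134], 0.68), ([387, 152], 0.6), ([334, 188], 0.34)]
side keeper0_pad [([330, 172], 0.36)]
side keeper1_pad [([332, 154], 0.74), ([330, 126], 0.71), ([329, 149], 0.54)]
side keeper2_pad [([327, 123], 0.41)]
side hook0_seat [([337, 184], 0.82)]
side hook1_seat [([333, 153], 0.83), ([321, 289], 0.45)]
side hook2_seat [([331, 132], 0.6)]
side jar [([250, 262], 0.56), ([326, 172], 0.48)]
side squeegee [([247, 228], 0.62)]
top 48.277557116297885 [ 423.7  -70.3 1649.8] [ 0.1 -0.  -1. ]
top rack [([364, 214], 0.86)]
top crate [([233, 214], 0.92), ([230, 216], 0.56)]
top handle_grip [([239, 170], 0.72), ([372, 215], 0.42)]
top handle_hinge [([228, 213], 0.84), ([420, 209], 0.35)]
top kettle0_crown [([331, 220], 0.64)]
top kettle1_crown [([372, 215], 0.91)]
top kettle2_crown [([393, 284], 0.98), ([391, 142], 0.81), ([417, 214], 0.77), ([231, 213], 0.64), ([455, 227], 0.59)]
top keeper0_pad [([328, 218], 0.61), ([417, 216], 0.36), ([414, 215], 0.28)]
top keeper1_pad [([374, 209], 0.42)]
top keeper2_pad [([421, 206], 0.63)]
top hook0_seat [([328, 218], 0.67), ([417, 215], 0.43)]
top hook1_seat [([372, 217], 0.84)]
top hook2_seat [([416, 217], 0.86)]
top jar [([376, 210], 0.39)]
top squeegee [([324, 135], 0.81)]
```

View pics/side0.png

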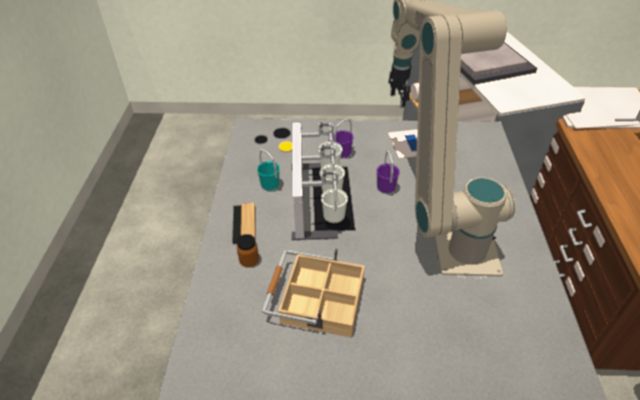

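View pics/top0.png

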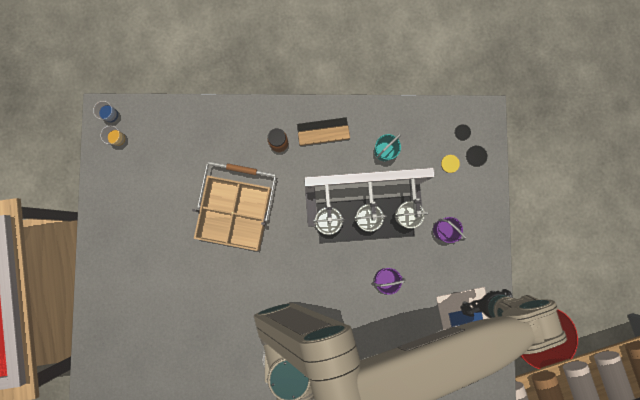

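All three kettles are white and hang at top-view pixels (328,220), (370,217) and (409,214). The purple pails at (449,230) and (388,281) and the turquoise one at (388,147) stand free on the table, so they're decoys. The crate is at (237,212), with its handle folded towards +x, grip at (240,169).

```bash
python3 - <<'E'
from h import *
np.set_printoptions(precision=1,suppress=True)
P=dict(k0=[(334,180),(331,220)],h0=[(337,184),(328,218)],h1=[(333,153),(372,217)],h2=[(331,132),(416,217)],grip=[(274,278),(239,170)],hinge=[(320,284),(232,213)],rack=[(329,198),(364,214)],crate=[(322,299),(233,214)])
for n,(a,b) in P.items():
    print(n,*tri([ray("side",a),ray("top",b)]))
# tube ends/top z=220 seen in top
for p in [(305,181),(433,173),(306,186),(434,178)]: print("tube",p,onz("top",p,220))
for p in [(210,178),(272,189),(261,250),(195,239)]: print("crate corner",p,onz("top",p,70))
print("jar",onz("top",(278,139),105),"sq",onz("top",(324,131),20),"purple",onz("top",(388,281),88),onz("top",(449,230),88),"turq",onz("top",(388,147),88))
m=camera_model("wrist");s=read_state();R=np.array(m["R"]);print("wrist cam",-R.T@np.array(m["t"]),R[2],R[0],s["position"],m["fovy"])
E
```

```text
k0 [ 471.9 -126.3  218.4] [np.float64(0.7744580804999622), np.float64(0.774458080499923)]
h0 [ 469.9 -116.7  209.3] [np.float64(7.924422420745875), np.float64(7.92442242074592)]
h1 [ 479.5 -256.   233.3] [np.float64(0.7594658932649618), np.float64(0.759465893264928)]
h2 [ 485.  -399.   221.1] [np.float64(4.0782156645964305), np.float64(4.078215664596361)]
grip [655.  194.3  79.1] [np.float64(2.574160316618519), np.float64(2.574160316618618)]
hinge [504.4 215.6  83.2] [np.float64(4.726412046489443), np.float64(4.726412046489569)]
rack [ 496.3 -256.2    6.2] [np.float64(4.0814442403494215), np.float64(4.081444240349562)]
crate [501.1 224.4  14.7] [np.float64(1.755158090345221), np.float64(1.7551580903452488)]
tube (305, 181) [596.6 -42.5 220. ]
tube (433, 173) [ 623.5 -456.8  220. ]
tube (306, 186) [580.4 -45.8 220. ]
tube (434, 178) [ 607.2 -459.7  220. ]
crate corner (210, 178) [624.8 298.3  70. ]
crate corner (272, 189) [585.8  77.5  70. ]
crate corner (261, 250) [370.4 114.1  70. ]
crate corner (195, 239) [408.7 346.3  70. ]
jar [758.7  54.9 105. ] sq [ 807.7 -108.5   20. ] purple [ 264.6 -328.5   88. ] [ 441.  -544.4   88. ] turq [ 734.7 -334.2   88. ]
wrist cam [ 296.6 -554.9  373.6] [-0.3 -0.1 -1. ] [ 0.4 -0.9 -0. ] [ 225.9 -582.7  195.9] 69.40205195408242
```

```bash
cat >> h.py <<'E'
from scipy.spatial.transform import Rotation as Ro
def wrap(a): return (a+np.pi)%(2*np.pi)-np.pi
def pose():
    s=read_state();R=Ro.from_quat(s["ee_rot"]).as_matrix();return np.array(s["position"]),R,s
def plan(*targets):
    """targets: (x,y,z,yaw of tool x or None); prints tool-frame deltas (slide done before roll)"""
    p,R,s=pose();yaw=np.arctan2(R[1,0],R[0,0]);print("t %.1f pos"%s["t"],np.round(p,1),"yaw %.3f"%yaw,"tilt",np.round(R[:,2],3))
    for t in targets:
        d=np.array(t[:3])-p;c,q=np.cos(yaw),np.sin(yaw)
        v=np.array([c*d[0]+q*d[1],q*d[0]-c*d[1],-d[2]]);r=0
        if t[3] is not None: r=wrap(yaw-t[3]);yaw=t[3]
        print("slide",np.round(v,1),"roll %.3f"%r,"dist %.0f"%np.linalg.norm(v));p=np.array(t[:3],float)
E
python3 - <<'E'
from h import *
plan((226,-583,340,0.065),(420,-256,340,None))
E
```

```text
t 1.6 pos [ 225.9 -582.7  195.9] yaw 0.370 tilt [-0.  0. -1.]
slide [   0.     0.3 -144.1] roll 0.305 dist 144
slide [ 214.8 -313.7   -0. ] roll 0.000 dist 380
```

Call:
move_arm(slide=[[0, 0, -36], [0, 0, -36], [0, 0, -36], [0, 0, -36], [0, 0, 0], [0, 0, 0], [0, 0, 0]], roll=[0, 0, 0, 0, 0.1, 0.1, 0.105])

```text
t: 2.3
position: [226.0, -583.0, 340.5]
ee_rot: [1.0, 0.03, 0.0, 0.001]
wrist_force: [-0.6, 0.1, 0.6]
width: 85.6
gripper_force: 0.0
```

Call:
move_arm(slide=[[20, -30, 0], [27, -40, 0], [28, -40, 0], [28, -41, 0], [28, -41, 0], [28, -41, 0], [28, -41, 0], [28, -40, 0]], roll=[0, 0, 0, 0, 0, 0, 0, 0])

```text
t: 3.1
position: [420.7, -253.7, 340.2]
ee_rot: [0.999, 0.032, 0.0, 0.0]
wrist_force: [1.4, -0.7, -0.1]
width: 85.3
gripper_force: 0.0
```

Call:
move_arm(slide=[[0, 0, 0], [0, 0, 0], [0, 0, 0]], roll=[0, 0, 0])

```text
t: 3.4
position: [419.8, -256.1, 339.9]
ee_rot: [0.999, 0.032, -0.0, 0.0]
wrist_force: [0.5, -0.4, 0.4]
width: 85.3
gripper_force: 0.0
```

```bash
python3 - <<'E'
from h import *
plan()
cv2.imwrite("pics/w1.png",snapshot("wrist"))
for n in ["kettle0_crown","kettle1_crown","kettle2_crown","keeper0_pad","keeper1_pad","keeper2_pad","hook0_seat","hook1_seat","hook2_seat"]:
    print(n,[(np.round(d["at"]).astype(int).tolist(),round(d["p"],2),np.round(onz("wrist",d["at"],dict(ke=257,ho=215).get(n[:2],216) if n[:3]!='ket' else 218)).astype(int).tolist()) for d in pinpoint(n,"wrist")][:5])
E
```

```text
t 3.4 pos [ 419.8 -256.1  339.9] yaw 0.064 tilt [-0. -0. -1.]
kettle0_crown [([188, 126], 0.9, [472, -122, 218])]
kettle1_crown [([327, 124], 0.88, [483, -261, 218]), ([326, 128], 0.55, [479, -259, 218]), ([4, 84], 0.26, [501, 53, 218])]
kettle2_crown [([556, 172], 0.88, [450, -505, 218]), ([364, 287], 0.88, [298, -318, 218]), ([466, 127], 0.83, [489, -400, 218])]
keeper0_pad []
keeper1_pad [([328, 112], 0.61, [495, -259, 257])]
keeper2_pad [([491, 112], 0.93, [504, -399, 257]), ([469, 124], 0.35, [493, -382, 257])]
hook0_seat [([189, 127], 0.8, [471, -121, 215])]
hook1_seat [([327, 125], 0.59, [482, -260, 215])]
hook2_seat [([464, 125], 0.79, [492, -399, 215]), ([328, 127], 0.38, [481, -261, 215])]
```

View pics/w1.png

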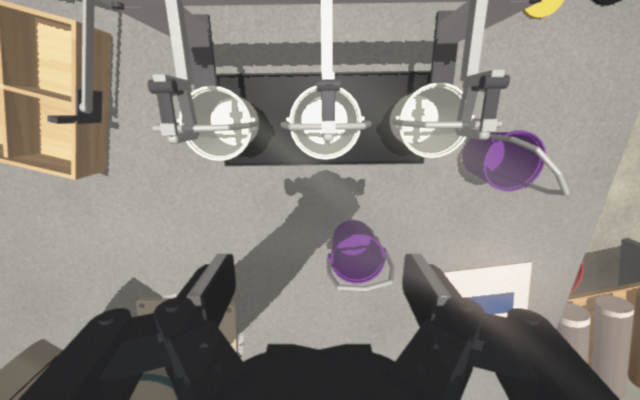

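The picture shows kettles on all three hooks. Bail crowns are at about (188,126), (327,124) and (466,127), with the shut keepers just above them. I'll take a second view 80 mm further forward to triangulate.

Call:
move_arm(slide=[[27, 0, 0], [27, 0, 0], [26, 0, 0], [0, 0, 0], [0, 0, 0], [0, 0, 0]], roll=[0, 0, 0, 0, 0, 0], grip=1)

```text
t: 4.5
position: [499.3, -250.2, 340.0]
ee_rot: [0.999, 0.032, -0.0, -0.0]
wrist_force: [-0.2, 0.5, -0.8]
width: -0.1
gripper_force: 0.0
```

```bash
cat >> h.py <<'E'
W1=dict(kettle0_crown=(188,126),kettle1_crown=(327,124.5),kettle2_crown=(466,127),keeper1_pad=(328,112),keeper2_pad=(491,112))
E
python3 - <<'E'
from h import *
np.set_printoptions(precision=1,suppress=True)
plan();p,R,s=pose()
cv2.imwrite("pics/w2.png",snapshot("wrist"))
for n in ["kettle0_crown","kettle1_crown","kettle2_crown","keeper0_pad","keeper1_pad","keeper2_pad"]:
    for d in pinpoint(n,"wrist")[:3]:
        o,v=ray("wrist",d["at"]);print(n,d["at"],round(d["p"],2),onz("wrist",d["at"],257 if n[:3]=="kee" else 218))
        if n in W1:
            # camera 1 is camera now shifted; same orientation
            p1=np.array([419.8,-256.1,339.9]);o1,v1=ray("wrist",W1[n]);print("   tri",*tri([(o,v),(o1+p1-p,v1)]))
E
```

```text
t 4.5 pos [ 499.3 -250.2  340. ] yaw 0.065 tilt [-0.  0. -1.]
kettle0_crown [198.2, 202.0] 0.62 [ 471.9 -120.4  218. ]
   tri [ 472.5 -121.3  219.6] [np.float64(0.20228969617585166), np.float64(0.2022896961758509)]
kettle0_crown [456.5, 199.0] 0.23 [ 493.6 -400.3  218. ]
   tri [ 530.9 -251.9  496.5] [np.float64(37.85974493479029), np.float64(37.8597449347901)]
kettle1_crown [237.4, 174.7] 0.27 [ 505.1 -163.6  218. ]
   tri [ 520.9 -235.5  414.8] [np.float64(35.113560194700845), np.float64(35.113560194700895)]
kettle2_crown [453.8, 202.5] 0.9 [ 489.6 -398.3  218. ]
   tri [ 489.8 -398.8  218.7] [np.float64(0.7820170979568704), np.float64(0.7820170979567985)]
kettle2_crown [542.7, 235.5] 0.8 [ 457.5 -506.5  218. ]
   tri [ 509.4 -337.5  385.1] [np.float64(24.75246825637027), np.float64(24.752468256370275)]
keeper0_pad [179.1, 200.7] 0.7 [ 485.6 -118.7  257. ]
keeper1_pad [328.8, 196.0] 0.86 [ 499.6 -259.7  257. ]
   tri [ 495.4 -260.   242.5] [np.float64(0.4586120410792483), np.float64(0.4586120410790608)]
keeper2_pad [476.1, 200.1] 0.76 [ 504.8 -398.8  257. ]
   tri [ 504.6 -399.4  256.4] [np.float64(0.21147190581632677), np.float64(0.21147190581636077)]
```

View pics/w2.png

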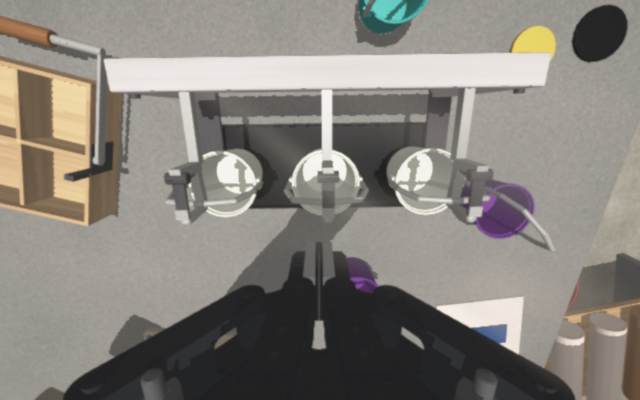

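Triangulated crowns are (472.3,-120.8,219) and (489.7,-398.6,219), with the middle one at (481,-259.7). That matches the stated 215 + 3.5 mm, and the rack yaw is 0.063. Pad points follow at (488,-120), (496.7,-259) and (505.4,-397.6). I'll press keeper 1 first.

Call:
move_arm(slide=[[-3, 9, 0], [0, 0, 30], [0, 0, 30], [0, 0, 15], [0, 0, 4], [0, 0, 4], [0, 0, 3], [0, 0, 0]], roll=[0, 0, 0, 0, 0, 0, 0, 0])

```text
t: 5.65
position: [497.9, -259.9, 254.6]
ee_rot: [0.999, 0.032, 0.001, 0.0]
wrist_force: [0.7, -0.6, -0.6]
width: 0.2
gripper_force: 0.0
```

Call:
move_arm(slide=[[0, 0, 2], [0, 0, 2], [0, 0, 2], [0, 0, 0]], roll=[0, 0, 0, 0])

```text
t: 6.05
position: [497.4, -259.3, 247.7]
ee_rot: [0.999, 0.032, -0.0, -0.0]
wrist_force: [0.4, -1.4, 0.1]
width: -0.4
gripper_force: 0.0
```

Call:
move_arm(slide=[[0, 0, 2], [0, 0, 2]], roll=[0, 0])

```text
t: 6.25
position: [497.6, -259.5, 243.8]
ee_rot: [0.999, 0.032, 0.0, 0.0]
wrist_force: [-0.0, -0.5, -0.1]
width: 0.3
gripper_force: 0.0
```

Call:
move_arm(slide=[[0, 0, 2], [0, 0, 0], [0, 0, 0]], roll=[0, 0, 0])

```text
t: 6.55
position: [497.4, -259.5, 241.8]
ee_rot: [0.999, 0.032, -0.0, -0.0]
wrist_force: [-0.1, -0.6, -0.8]
width: -0.0
gripper_force: 0.0
```

```bash
python3 - <<'E'
from h import *
plan();im=snapshot("wrist");cv2.imwrite("pics/w3.png",cv2.resize(im[60:330,170:490],None,fx=2,fy=2))
E
```

```text
t 6.5 pos [ 497.4 -259.5  241.8] yaw 0.065 tilt [-0.  0. -1.]
```

View pics/w3.png

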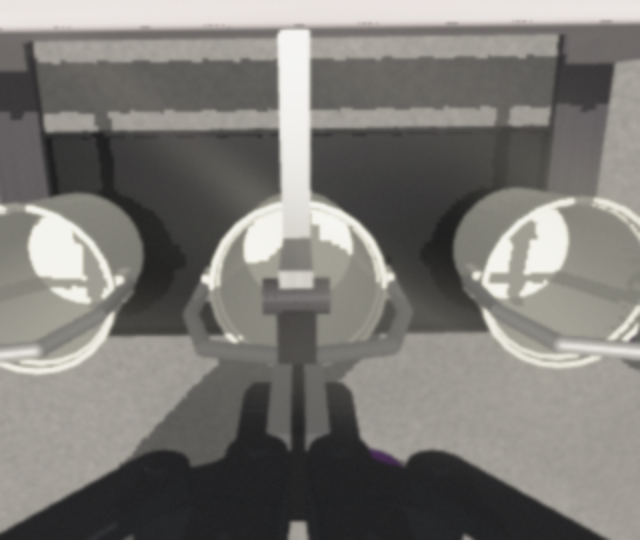

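```bash
python3 - <<'E'
from h import *
p,R,s=pose();y=.063;X=np.array([np.cos(y),np.sin(y)]);c=np.array([481,-259.7])
def q(n,u,z):
    w=pix("wrist",[*(c+u*X),z]);print(n,np.round(w),"crop",np.round((w-[170,60])*2))
print("tcp",(pix("wrist",p)-[170,60])*2)
q("crown",0,218.5);q("nose top",-7.5,255);q("pad",15.7,257);q("tongue tip",-2.2,257);q("pivot",35.7,255);q("shank top",40,259);q("tip when open",20,221)
c2=np.array([481,-259.7])+85*X
q("tube front",85,220);q("wire left",0,209)
E
```

```text
tcp [298.0031241  340.67826864]
crown [318. 238.] crop [296. 357.]
nose top [318. 273.] crop [295. 425.]
pad [318. 241.] crop [295. 362.]
tongue tip [318. 267.] crop [295. 414.]
pivot [318. 209.] crop [296. 299.]
shank top [318. 205.] crop [296. 290.]
tip when open [318. 215.] crop [296. 309.]
tube front [318. 122.] crop [296. 125.]
wire left [318. 233.] crop [296. 346.]
```

No contact force yet. In the picture the tongue still looks shut under the shut fingertips at crop (297,365). I'll keep lowering in small steps and watch the force.

Call:
move_arm(slide=[[0, 0, 2], [0, 0, 1]], roll=[0, 0])

```text
t: 6.8
position: [497.5, -259.5, 238.8]
ee_rot: [0.999, 0.032, 0.0, 0.0]
wrist_force: [-0.4, 0.1, -0.3]
width: 0.2
gripper_force: 0.0
```

Call:
move_arm(slide=[[0, 0, 2], [0, 0, 0]], roll=[0, 0])

```text
t: 7.0
position: [497.3, -259.4, 236.5]
ee_rot: [0.999, 0.032, -0.0, -0.0]
wrist_force: [-0.2, 0.9, -0.5]
width: -0.1
gripper_force: 0.0
```

```bash
python3 - <<'E'
from h import *
plan();print(read_state()["wrist_force"],read_state()["torque"])
for c,b in (("side",(260,100,420,220)),("wrist",(230,130,410,290))):
    im=snapshot(c);x0,y0,x1,y1=b;cv2.imwrite(f"pics/{c}4.png",cv2.resize(im[y0:y1,x0:x1],None,fx=2.4,fy=2.4,interpolation=2))
a=cv2.imread("pics/side4.png");b=cv2.imread("pics/wrist4.png");b=b[:,:];h=max(len(a),len(b));g=lambda i:cv2.copyMakeBorder(i,0,h-len(i),0,0,0);o=np.hstack([g(a),g(b)]);print(o.shape)
cv2.imwrite("pics/c4.png",o[:,:800] if o.shape[1]<=800 else cv2.resize(o,(800,int(o.shape[0]*800/o.shape[1]))))
E
```

```text
t 7.0 pos [ 497.3 -259.4  236.5] yaw 0.065 tilt [-0.001  0.    -1.   ]
[-0.21833879  0.85828149 -0.53996478] [-0.00832569  0.00317523  0.03001988]
(384, 816, 3)
```

View pics/c4.png

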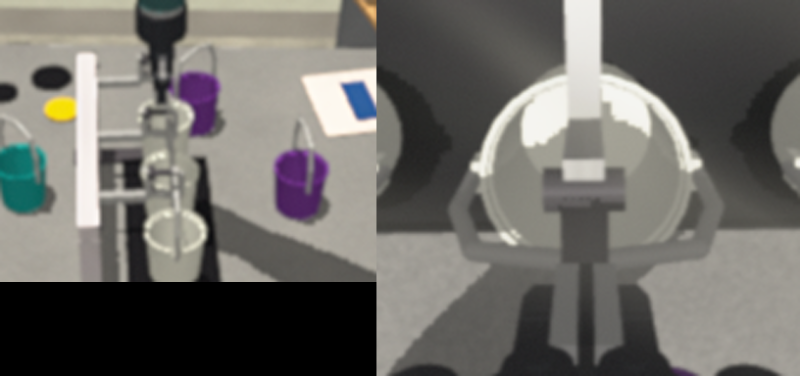

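```bash
python3 - <<'E'
from h import *
p,R,s=pose();im=snapshot("side");u=pix("side",p);v=pix("side",p+[0,0,20]);n=pix("side",[481,-259.7,218.5]);h=pix("side",[496.7,-258.7,257])
print(u,v,n,h);x0,y0=int(u[0])-40,int(u[1])-45
o=cv2.resize(im[y0:y0+75,x0:x0+80],None,fx=7,fy=7,interpolation=2)
for q,c in ((u,(0,0,255)),(v,(0,255,0)),(h,(255,0,0)),(n,(255,255,0))): cv2.circle(o,tuple(np.int32((q-[x0,y0]+.5)*7)),4,c,-1)
cv2.imwrite("pics/s5.png",o)
E
```

```text
[327.87826468 151.55196277] [327.89519821 147.19658271] [332.36627149 155.51411662] [328.09452258 147.28712031]
```

View pics/s5.png

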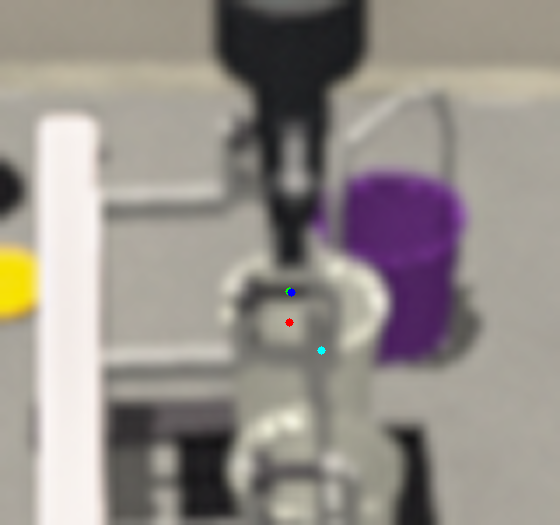

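The side crop shows the fingertip ending at about crop row 265, still a little above the tongue (line at row 290). The real tips sit higher than the nominal TCP, so I'll keep going down by force.

Call:
move_arm(slide=[[0, 0, 2], [0, 0, 2], [0, 0, 0]], roll=[0, 0, 0])

```text
t: 7.45
position: [497.3, -259.3, 232.5]
ee_rot: [0.999, 0.032, -0.0, -0.0]
wrist_force: [-0.4, -0.5, -0.1]
width: 0.2
gripper_force: 0.0
```

Call:
move_arm(slide=[[0, 0, 2], [0, 0, 2], [0, 0, 0]], roll=[0, 0, 0])

```text
t: 7.75
position: [497.3, -259.3, 228.5]
ee_rot: [0.999, 0.032, -0.0, -0.0]
wrist_force: [0.5, -1.1, 0.4]
width: -0.3
gripper_force: 0.0
```

```bash
python3 - <<'E'
from h import *
p,R,s=pose();print(p,s["joint_positions"]);im=snapshot("side");u=pix("side",p)
x0,y0=300,120;a=cv2.resize(im[y0:y0+50,x0:x0+50],(400,400),interpolation=2)
w=snapshot("wrist");b=cv2.resize(w[160:290,255:385],(400,400),interpolation=2)
for k in (0,20,40):
    cv2.circle(a,tuple(np.int32((pix("side",p+[0,0,k])-[x0,y0]+.5)*8)),3,(0,0,255),-1)
    for f in (-11,0,11):
        cv2.circle(b,tuple(np.int32((pix("wrist",p+[f,f*.063,k])-[255,160]+.5)*400/130)),2,[(0,0,255),(0,255,0),(255,0,0)][k//20],-1)
cv2.imwrite("pics/c6.png",np.hstack([a,b]))
E
```

```text
[ 497.27884891 -259.31264013  228.4643105 ] [-5.95943987e-01  1.47868834e-01 -1.17568108e-01  1.30612607e+00
  1.74680996e-05  2.48082930e+00]
```

View pics/c6.png

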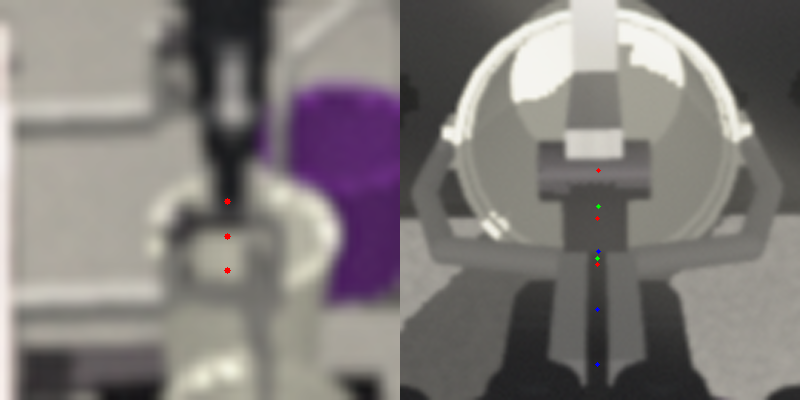

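The wrist crop shows the pad tips starting at the marker 40 mm above the nominal TCP. The side crop agrees at about 37 mm, so contact should come at TCP z of about 215–220. I'll continue.

Call:
move_arm(slide=[[0, 0, 2], [0, 0, 2], [0, 0, 2], [0, 0, 0]], roll=[0, 0, 0, 0])

```text
t: 8.25
position: [497.2, -259.3, 222.4]
ee_rot: [0.999, 0.032, -0.0, -0.0]
wrist_force: [-0.3, -0.2, 0.4]
width: 0.2
gripper_force: 0.0
```

Call:
move_arm(slide=[[0, 0, 2], [0, 0, 2], [0, 0, 0]], roll=[0, 0, 0])

```text
t: 8.55
position: [497.5, -259.6, 220.3]
ee_rot: [0.999, 0.032, 0.0, 0.0]
wrist_force: [-2.5, 1.3, 6.2]
width: 0.1
gripper_force: 3.6
```

Call:
move_arm(slide=[[0, 0, 2], [0, 0, 2], [0, 0, 0]], roll=[0, 0, 0])

```text
t: 8.85
position: [497.8, -259.6, 215.5]
ee_rot: [0.999, 0.032, 0.001, 0.0]
wrist_force: [-0.1, 0.3, 1.1]
width: -0.1
gripper_force: 0.1
```

Contact came at 221 with 6.2 N, and the force then collapsed, so the keeper snapped. The real tip is 36 mm above the nominal TCP. I'll finish the stroke, rise, and do keeper 2.

Call:
move_arm(slide=[[0, 0, 3], [0, 0, 0], [0, 0, -15], [0, 0, -25], [0, 0, -25], [0, 0, 0]], roll=[0, 0, 0, 0, 0, 0])

```text
t: 9.45
position: [499.4, -260.8, 280.4]
ee_rot: [0.999, 0.032, 0.003, 0.002]
wrist_force: [1.8, -0.4, 0.5]
width: 0.4
gripper_force: 0.0
```

```bash
python3 - <<'E'
from h import *
w=snapshot("wrist");cv2.imwrite("pics/w7.png",cv2.resize(w[100:300,170:490],None,fx=2,fy=2))
plan((505.4,-397.8,277,None),(505.4,-397.8,212,None),(505.4,-397.8,277,None),(487.9,-120,277,None))
E
```

```text
t 9.5 pos [ 498.6 -260.2  278.4] yaw 0.065 tilt [ 0.003 -0.002 -1.   ]
slide [ -2.1 137.7   1.4] roll 0.000 dist 138
slide [ 0.  0. 65.] roll 0.000 dist 65
slide [  0.   0. -65.] roll 0.000 dist 65
slide [   0.5 -278.4   -0. ] roll 0.000 dist 278
```

View pics/w7.png

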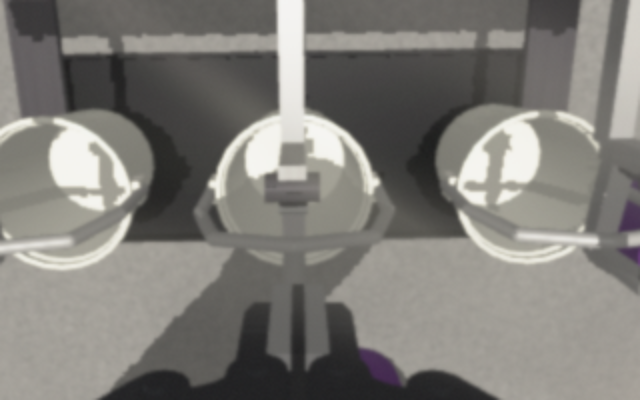

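The bail wire now shows unbroken across the hook at crop (293,240), so keeper 1 is open. Next are keepers 2 and 0.

Call:
move_arm(slide=[[0, 34, 0], [-1, 35, 0], [0, 35, 0], [0, 34, 0], [0, 0, 25], [0, 0, 25], [0, 0, 0]], roll=[0, 0, 0, 0, 0, 0, 0])

```text
t: 10.2
position: [503.2, -395.9, 221.4]
ee_rot: [0.999, 0.032, -0.003, -0.003]
wrist_force: [-1.3, -0.9, 2.4]
width: -0.1
gripper_force: 1.7
```

Call:
move_arm(slide=[[0, 0, 3], [0, 0, 3], [0, 0, 3], [0, 0, 0]], roll=[0, 0, 0, 0])

```text
t: 10.6
position: [505.6, -397.2, 219.9]
ee_rot: [0.999, 0.033, 0.0, 0.001]
wrist_force: [-2.3, 1.1, 4.7]
width: -0.1
gripper_force: 2.8
```

Call:
move_arm(slide=[[0, 0, 2], [0, 0, 2], [0, 0, 2], [0, 0, 0]], roll=[0, 0, 0, 0])

```text
t: 11.0
position: [505.7, -397.2, 212.2]
ee_rot: [0.999, 0.033, 0.0, 0.0]
wrist_force: [-0.3, -0.2, 0.3]
width: -0.2
gripper_force: 0.0
```

Call:
move_arm(slide=[[0, 0, -10], [0, 0, -25], [0, 0, -30], [0, 0, 0]], roll=[0, 0, 0, 0])

```text
t: 11.4
position: [507.6, -399.3, 282.6]
ee_rot: [0.999, 0.032, 0.003, 0.003]
wrist_force: [-0.1, -0.6, 0.5]
width: 0.3
gripper_force: 0.0
```

Call:
move_arm(slide=[[0, -34, 0], [0, -35, 0], [0, -35, 0], [0, -35, 0], [0, -35, 0], [0, -35, 0], [0, -35, 0], [0, -34, 0]], roll=[0, 0, 0, 0, 0, 0, 0, 0])

```text
t: 12.2
position: [487.1, -118.5, 276.8]
ee_rot: [0.999, 0.032, 0.0, 0.0]
wrist_force: [0.3, 0.4, -0.5]
width: 0.4
gripper_force: 0.0
```

```bash
python3 - <<'E'
from h import *
plan((487.9,-120,277,None))
w=snapshot("wrist");
for n in ["keeper0_pad","kettle0_crown"]:
    print(n,[(np.round(d["at"]),round(d["p"],2),np.round(onz("wrist",d["at"],257 if n[2]=='e' else 218.5))) for d in pinpoint(n,"wrist")[:3]])
E
```

```text
t 12.2 pos [ 487.1 -118.5  276.8] yaw 0.065 tilt [ 0.  0. -1.]
slide [ 0.7  1.6 -0.2] roll 0.000 dist 2
keeper0_pad [(array([319., 221.]), 0.59, array([ 486., -116.,  257.]))]
kettle0_crown [(array([320., 221.]), 0.72, array([ 471., -120.,  218.]))]
```

Call:
move_arm(slide=[[0, 1, 0], [0, 0, 25], [0, 0, 25], [0, 0, 3], [0, 0, 3], [0, 0, 2], [0, 0, 0]], roll=[0, 0, 0, 0, 0, 0, 0])

```text
t: 13.05
position: [486.8, -121.8, 220.8]
ee_rot: [0.999, 0.032, -0.001, 0.001]
wrist_force: [-6.4, 1.6, 7.5]
width: 0.2
gripper_force: 3.9
```

Call:
move_arm(slide=[[0, 0, 2], [0, 0, 2], [0, 0, 3], [0, 0, 0]], roll=[0, 0, 0, 0])

```text
t: 13.45
position: [488.2, -121.5, 212.7]
ee_rot: [0.999, 0.032, 0.001, 0.0]
wrist_force: [0.2, -0.1, 0.2]
width: 0.4
gripper_force: 0.0
```

Call:
move_arm(slide=[[0, 0, -10], [0, 0, -25], [0, 0, -30], [0, 0, 0], [0, 0, 0]], roll=[0, 0, 0, 0, 0])

```text
t: 13.95
position: [488.6, -121.3, 278.4]
ee_rot: [0.999, 0.032, 0.001, 0.001]
wrist_force: [0.3, -0.3, -1.9]
width: -0.1
gripper_force: 0.0
```

```bash
python3 - <<'E'
from h import *
plan();w=snapshot("wrist")
for n in ["keeper0_pad","kettle0_crown"]:
    print(n,[(np.round(d["at"]),round(d["p"],2),np.round(onz("wrist",d["at"],257 if n[2]=='e' else 218.5))) for d in pinpoint(n,"wrist")[:3]])
cv2.imwrite("pics/w8.png",cv2.resize(w[100:300,220:420],None,fx=2,fy=2))
E
```

```text
t 13.9 pos [ 488.6 -121.3  278.4] yaw 0.065 tilt [ 0.003 -0.001 -1.   ]
keeper0_pad [(array([312., 202.]), 0.63, array([ 501., -115.,  257.])), (array([491., 197.]), 0.28, array([ 512., -242.,  257.]))]
kettle0_crown [(array([316., 219.]), 0.84, array([ 473., -119.,  218.])), (array([406., 164.]), 0.29, array([ 525., -190.,  218.]))]
```

View pics/w8.png

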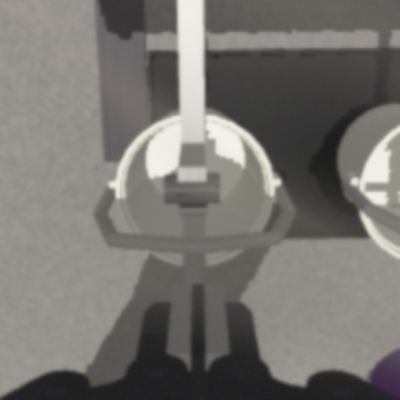

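All three keepers are open and the wire is free at crop (195,240). Now I'll locate the crate precisely by fitting its box silhouette in both fixed views, and plan the first grasp.

```bash
cat >> h.py <<'E'
from scipy.optimize import minimize
def cmask(c):
    im=snapshot(c);h=cv2.cvtColor(im,cv2.COLOR_BGR2HSV)
    m=cv2.inRange(h,(8,55,90),(28,255,255));m=cv2.morphologyEx(m,cv2.MORPH_OPEN,np.ones((3,3)))
    m=cv2.morphologyEx(m,cv2.MORPH_CLOSE,np.ones((5,5)))
    m2=np.zeros_like(m);x,y=pix(c,[495,210,40]).astype(int);m2[y-70:y+70,x-70:x+70]=m[y-70:y+70,x-70:x+70]
    cs,_=cv2.findContours(m2,0,2);k=max(cs,key=cv2.contourArea);o=np.zeros_like(m);cv2.drawContours(o,[cv2.convexHull(k)],-1,255,-1);return o,im
def sil(c,q):
    x,y,a=q;R=np.array([[np.cos(a),-np.sin(a)],[np.sin(a),np.cos(a)]])
    P=[pix(c,[*(np.array([x,y])+R@np.array([sx*114,sy*114])),z]) for sx in(-1,1) for sy in(-1,1) for z in(0,70)]
    o=np.zeros((1600,2560),np.uint8);cv2.fillConvexPoly(o,cv2.convexHull(np.int32(np.round((np.array(P)+.5)*4))),255);return cv2.resize(o,(640,400),interpolation=cv2.INTER_AREA)
def crate(cams=("top","side"),q0=(497,209,-.175)):
    res={}
    M={c:cmask(c)[0] for c in cams}
    cost=lambda q,cs:sum(np.abs(sil(c,q).astype(float)-M[c]).sum()/255 for c in cs)
    for cs in [*[(c,) for c in cams],cams]:
        r=minimize(cost,q0,args=(cs,),method="Nelder-Mead",options=dict(initial_simplex=np.array(q0)+np.array([[0,0,0],[12,0,0],[0,12,0],[0,0,.1]]),maxiter=120))
        print(cs,np.round(r.x,3),round(r.fun),[int(M[c].sum()/255) for c in cs])
    return r.x
E
python3 - <<'E'
from h import *
crate();plan((470.7,-95.2,277,1.633),(470.7,-95.2,200,None),(470.7,-95.2,161,None))
E
```

```text
('top',) [ 5.03444e+02  2.22292e+02 -1.82000e-01] 112 [4402]
('side',) [ 5.01047e+02  2.17210e+02 -1.89000e-01] 229 [5547]Traceback (most recent call last):
  File "<stdin>", line 2, in <module>
  File "h.py", line 45, in crate
    r=minimize(cost,q0,args=(cs,),method="Nelder-Mead",options=dict(initial_simplex=np.array(q0)+np.array([[0,0,0],[12,0,0],[0,12,0],[0,0,.1]]),maxiter=120))
    res = _minimize_neldermead(fun, x0, args, callback, bounds=bounds,
                               **options)
    fxcc = func(xcc)
    fx = function(np.copy(x), *(wrapper_args + args))
  File "h.py", line 43, in <lambda>
    cost=lambda q,cs:sum(np.abs(sil(c,q).astype(float)-M[c]).sum()/255 for c in cs)
                     ~~~^^^^^^^^^^^^^^^^^^^^^^^^^^^^^^^^^^^^^^^^^^^^^^^^^^^^^^^^^^^
  File "h.py", line 43, in <genexpr>
    cost=lambda q,cs:sum(np.abs(sil(c,q).astype(float)-M[c]).sum()/255 for c in cs)
                                ~~~^^^^^
  File "h.py", line 38, in sil
    P=[pix(c,[*(np.array([x,y])+R@np.array([sx*114,sy*114])),z]) for sx in(-1,1) for sy in(-1,1) for z in(0,70)]
       ~~~^^^^^^^^^^^^^^^^^^^^^^^^^^^^^^^^^^^^^^^^^^^^^^^^^^^^^^
  File "h.py", line 4, in pix
    m=camera_model(name);f=200/np.tan(np.radians(m["fovy"])/2)
ValueError: time passes only in moves, steps and waits
```

```bash
python3 - <<'E'
s=open("h.py").read()
s=s.replace('from station import *','from station import *\nimport station\n_c={}\ndef camera_model(n):\n    if n=="wrist": return station.camera_model(n)\n    if n not in _c: _c[n]=station.camera_model(n)\n    return _c[n]',1)
open("h.py","w").write(s)
E
python3 - <<'E'
from h import *
plan((470.7,-95.2,277,1.633),(470.7,-95.2,200,None),(470.7,-95.2,161,None))
E
```

```text
t 14.2 pos [ 486.8 -120.6  275.7] yaw 0.065 tilt [-0.002  0.001 -1.   ]
slide [-14.4 -26.3  -1.3] roll -1.568 dist 30
slide [ 0.  0. 77.] roll 0.000 dist 77
slide [ 0.  0. 39.] roll 0.000 dist 39
```

Call:
move_arm(slide=[[-14, -26, 0], [0, 0, 0], [0, 0, 0], [0, 0, 0], [0, 0, 0], [0, 0, 0], [0, 0, 0]], roll=[0, -0.14, -0.14, -0.14, -0.14, -0.14, -0.14], grip=0.2, force=60)

```text
t: 14.9
position: [471.3, -95.6, 276.0]
ee_rot: [0.898, 0.44, -0.001, -0.001]
wrist_force: [0.3, 0.2, 0.5]
width: 34.1
gripper_force: 0.0
```

Call:
move_arm(slide=[[0, 0, 0], [0, 0, 0], [0, 0, 0], [0, 0, 0], [0, 0, 0], [0, 0, 0], [0, 0, 0]], roll=[-0.14, -0.14, -0.14, -0.14, -0.14, -0.028, 0])

```text
t: 15.6
position: [471.5, -95.7, 276.3]
ee_rot: [0.686, 0.728, -0.0, -0.001]
wrist_force: [-0.0, -1.1, 0.1]
width: 34.2
gripper_force: 0.0
```

```bash
python3 - <<'E'
from h import *
plan((470.7,-95.2,277,1.633));w=snapshot("wrist");cv2.imwrite("pics/w9.png",w);print(read_state()["width"],pix("wrist",[472.3,-120.2,218.5]),pix("wrist",[470.7,-95.2,211.8]))
for n in ["kettle0_crown","keeper0_pad","hook0_seat"]:
    print(n,[(np.round(d["at"]),round(d["p"],2),np.round(onz("wrist",d["at"],257 if n[2]=='e' else 218.5))) for d in pinpoint(n,"wrist")[:3]])
E
```

```text
t 15.6 pos [471.5 -95.7 276.3] yaw 1.631 tilt [-0.001  0.    -1.   ]
slide [ 0.5 -0.8 -0.7] roll -0.002 dist 1
34.109844341289104 [318.50613652 231.26314368] [318.42201289 201.93732977]
kettle0_crown [(array([318., 228.]), 0.96, array([ 472., -117.,  218.]))]
keeper0_pad [(array([344., 241.]), 0.86, array([ 491., -110.,  257.]))]
hook0_seat [(array([318., 234.]), 0.93, array([ 472., -123.,  218.])), (array([318., 184.]), 0.31, array([470., -78., 218.]))]
```

View pics/w9.png

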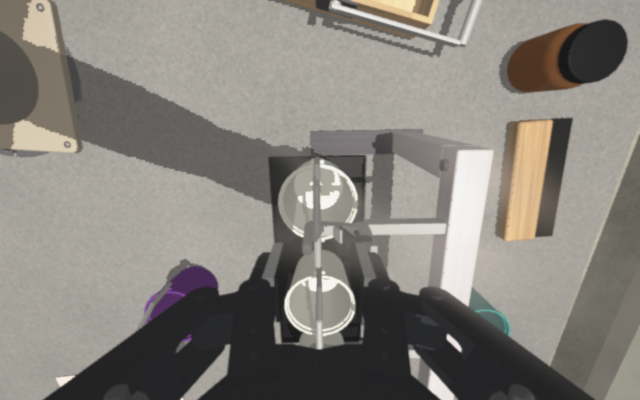

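The bail wire runs along column 318, centred between the fingers at (272,260) and (365,260), and the hook is at (318,230). Descending for the grasp.

Call:
move_arm(slide=[[0, 0, 25], [0, 0, 25], [0, 0, 20], [0, 0, 15], [0, 0, 10], [0, 0, 10], [0, 0, 0]], roll=[0, 0, 0, 0, 0, 0, 0])

```text
t: 16.5
position: [471.0, -95.5, 170.8]
ee_rot: [0.685, 0.729, -0.0, -0.001]
wrist_force: [-0.5, -0.1, 0.9]
width: 34.2
gripper_force: 0.0
```

Call:
move_arm(slide=[[0, 0, 5], [0, 0, 5], [0, 0, 0], [0, 0, 0]], roll=[0, 0, 0, 0])

```text
t: 16.9
position: [472.0, -95.8, 162.1]
ee_rot: [0.685, 0.729, 0.0, 0.0]
wrist_force: [0.2, 0.1, 0.7]
width: 33.9
gripper_force: 0.0
```

Call:
move_arm(slide=[[0, 0, 0], [0, 0, 0], [0, 0, 0], [0, 0, 0], [0, 0, 0], [0, 0, 0]], roll=[0, 0, 0, 0, 0, 0], grip=1, force=60)

```text
t: 17.5
position: [471.7, -95.9, 162.1]
ee_rot: [0.685, 0.729, -0.0, 0.0]
wrist_force: [-1.6, 0.3, 4.5]
width: 4.3
gripper_force: 58.7
```

Call:
move_arm(slide=[[0, 0, -3], [0, 0, -4], [0, 0, -5], [0, 0, -6], [0, 0, 0]], roll=[0, 0, 0, 0, 0])

```text
t: 18.0
position: [472.8, -96.1, 181.1]
ee_rot: [0.685, 0.729, 0.001, 0.001]
wrist_force: [0.5, 0.3, -1.0]
width: 4.5
gripper_force: 58.4
```

```bash
python3 - <<'E'
from h import *
plan();w=snapshot("wrist");a=w[100:350,170:470]
s=snapshot("side")[150:240,290:380];cv2.imwrite("pics/w10.png",np.hstack([cv2.resize(a,(480,400)),cv2.resize(s,(320,320))[:,:].copy() if 0 else cv2.copyMakeBorder(cv2.resize(s,(320,320)),0,80,0,0,0)]))
E
```

```text
t 18.0 pos [472.8 -96.1 181.1] yaw 1.633 tilt [ 0.002 -0.001 -1.   ]
```

View pics/w10.png

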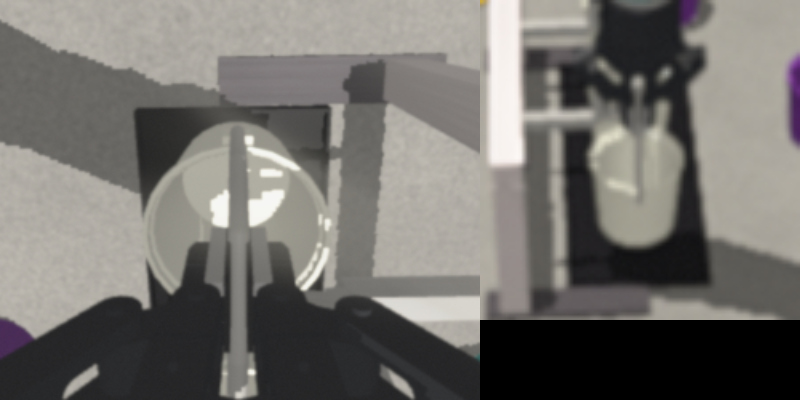

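The kettle is held by its wire between the pads (crop (238,250)) and is hanging level. I'll continue the lift to 50 mm and draw it 70 mm out.

Call:
move_arm(slide=[[0, 0, -6], [0, 0, -7], [0, 0, -7], [0, 0, -7], [0, 0, -5], [0, 0, 0]], roll=[0, 0, 0, 0, 0, 0])

```text
t: 18.7
position: [472.7, -96.1, 213.1]
ee_rot: [0.685, 0.729, 0.0, 0.001]
wrist_force: [0.2, -0.4, -0.5]
width: 4.1
gripper_force: 58.5
```

Call:
move_arm(slide=[[0, -5, 0], [0, -10, 0], [0, -14, 0], [0, -14, 0], [0, -14, 0], [0, -10, 0], [0, -5, 0], [0, 0, 0]], roll=[0, 0, 0, 0, 0, 0, 0, 0])

```text
t: 19.5
position: [399.4, -100.3, 212.0]
ee_rot: [0.685, 0.728, 0.0, 0.0]
wrist_force: [0.8, -0.2, -1.8]
width: 4.6
gripper_force: 58.5
```

```bash
python3 - <<'E'
from h import *
plan();q=crate(q0=(502,220,-.185))
ex=np.array([np.cos(q[2]),np.sin(q[2])]);ey=np.array([-ex[1],ex[0]])
for sx,sy in((1,1),(-1,1),(-1,-1)): print(sx,sy,np.round(q[:2]+55.5*(sx*ex+sy*ey),1), "grip",np.round(q[:2]+55.5*(sx*ex+sy*ey)+25*ey,1))
for n in("crate","handle_grip","handle_hinge"):
    for c in("top","side"): print(n,c,[(np.round(d["at"],1),round(d["p"],2)) for d in pinpoint(n,c)[:2]])
E
```

```text
t 19.5 pos [ 399.4 -100.3  212. ] yaw 1.632 tilt [ 0. -0. -1.]
('top',) [ 5.03520e+02  2.22325e+02 -1.92000e-01] 104 [4404]
('side',) [ 5.01355e+02  2.17397e+02 -1.85000e-01] 232 [5549]
('top', 'side') [ 5.02976e+02  2.20134e+02 -1.90000e-01] 432 [4404, 5549]
1 1 [567.9 264.2] grip [572.7 288.7]
-1 1 [458.9 285.1] grip [463.7 309.7]
-1 -1 [438.  176.1] grip [442.7 200.6]
crate top [(array([236.7, 209.5]), 0.9)]
crate side [(array([322.8, 301.4]), 0.72), (array([330.1, 189.7]), 0.5)]
handle_grip top [(array([241.8, 168.7]), 0.8)]
handle_grip side [(array([275.9, 278.8]), 0.98)]
handle_hinge top [(array([231.7, 215.1]), 0.74)]
handle_hinge side [(array([320.1, 289.1]), 0.9)]
```

Call:
move_arm(slide=[[0, 0, -15], [0, 0, -30], [0, 0, -30], [0, 0, -30], [0, 0, -30], [0, 0, -30], [0, 0, -22], [0, 0, 0]], roll=[0, 0, 0, 0, 0, 0, 0, 0])

```text
t: 20.7
position: [401.9, -101.0, 402.3]
ee_rot: [0.685, 0.729, 0.001, 0.003]
wrist_force: [-0.2, -0.0, -1.3]
width: 4.7
gripper_force: 58.5
```

Call:
move_arm(slide=[[16, 8, 0], [32, 16, 0], [32, 16, 0], [32, 17, 0], [32, 17, 0], [32, 16, 0], [32, 16, 0], [16, 8, 0]], roll=[0, 0, 0, 0, 0, 0, 0, 0])

```text
t: 21.5
position: [500.2, 132.9, 396.6]
ee_rot: [0.684, 0.73, -0.001, -0.001]
wrist_force: [-0.5, -0.5, -1.8]
width: 4.7
gripper_force: 58.6
```

Call:
move_arm(slide=[[0, 0, 0], [0, 0, 0], [0, 0, 0], [0, 0, 0], [0, 0, 0]], roll=[0.12, 0.13, 0, 0, 0])

```text
t: 22.0
position: [499.7, 130.2, 398.3]
ee_rot: [0.77, 0.638, -0.0, -0.0]
wrist_force: [0.1, 0.5, -0.4]
width: 4.8
gripper_force: 58.6
```

```bash
cat >> h.py <<'E'
def wcrate(q0=(503,220.5,-.19),save=None,half=75,row=110,show=False):
    m=station.camera_model("wrist");_c["w_"]=m
    im=snapshot("wrist");h=cv2.cvtColor(im,cv2.COLOR_BGR2HSV)
    k=cv2.inRange(h,(8,55,70),(28,255,255));k=cv2.morphologyEx(k,cv2.MORPH_OPEN,np.ones((3,3)))
    S=sil("w_",q0);near=cv2.dilate((S>0).astype(np.uint8),np.ones((45,45)))
    W=near.copy();W[row:,int(320-half):int(320+half)]=0;W[255:]=0
    kk=cv2.morphologyEx(k,cv2.MORPH_CLOSE,np.ones((15,15)))
    cost=lambda q:(np.abs(sil("w_",q).astype(float)-kk)*W).sum()/255
    r=minimize(cost,q0,method="Nelder-Mead",options=dict(initial_simplex=np.array(q0)+np.array([[0,0,0],[12,0,0],[0,12,0],[0,0,.1]]),maxiter=120))
    print("wrist crate",np.round(r.x,3),round(r.fun),int((kk*W>0).sum()))
    if save:
        o=im.copy();o[W==0]//=2;o[(kk>0)&(W>0)]=o[(kk>0)&(W>0)]//2+np.array([0,100,0],np.uint8)
        c,_=cv2.findContours((sil("w_",r.x)>127).astype(np.uint8),0,2);cv2.drawContours(o,c,-1,(0,0,255),1);cv2.imwrite(save,o)
    return r.x
E
python3 - <<'E'
from h import *
plan();wcrate(save="pics/w11.png")
E
```

```text
t 22.0 pos [499.7 130.2 398.3] yaw 1.384 tilt [-0.001 -0.    -1.   ]
wrist crate [ 5.00190e+02  2.19962e+02 -1.87000e-01] 497 12505
```

View pics/w11.png

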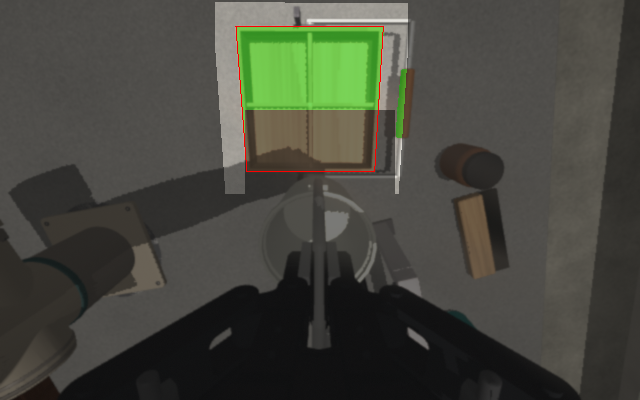

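The wrist fit (red outline) hugs the crate rim at (236–383, 27–171), giving the crate at (500.2,220.0), yaw -0.187. I'll carry kettle 0 over the (+,+) cell.

Call:
move_arm(slide=[[15, 4, 0], [30, 7, 0], [30, 7, 0], [30, 7, 0], [30, 7, 0], [25, 5, 0], [8, 2, 0], [0, 0, 0]], roll=[0, 0, 0, 0, 0, 0, 0, 0])

```text
t: 22.85
position: [569.9, 289.3, 398.0]
ee_rot: [0.77, 0.638, -0.001, -0.0]
wrist_force: [0.4, -0.8, -0.6]
width: 4.3
gripper_force: 58.6
```

Call:
move_arm(slide=[[0, 0, 20], [0, 0, 35], [0, 0, 35], [0, 0, 35], [0, 0, 35], [0, 0, 28], [0, 0, 10], [0, 0, 0]], roll=[0, 0, 0, 0, 0, 0, 0, 0])

```text
t: 23.65
position: [568.3, 286.9, 199.6]
ee_rot: [0.771, 0.637, -0.002, -0.0]
wrist_force: [0.3, -0.2, -0.5]
width: 4.8
gripper_force: 58.5
```

```bash
python3 - <<'E'
from h import *
plan((569.6,288.2,200,1.384));print(read_state()["wrist_force"])
for c in("top","side"):
    im=snapshot(c)
    for n in("kettle0","kettle0_crown"):
        print(c,n,[(np.round(d["at"],1),round(d["p"],2),np.round(onz(c,d["at"],86 if n=="kettle0" else 256),0)) for d in pinpoint(n,c)[:6]])
E
```

```text
t 23.6 pos [568.3 286.9 199.6] yaw 1.382 tilt [-0.003 -0.001 -1.   ]
slide [ 1.5  1.1 -0.4] roll -0.002 dist 2
[ 0.30155204 -0.24544778 -0.45430121]
top kettle0 [(array([386.1, 148.6]), 0.88, array([ 729., -328.,   86.])), (array([442. , 226.2]), 0.86, array([ 454., -521.,   86.])), (array([217.8, 194.4]), 0.81, array([565., 266.,  86.])), (array([404.8, 216.7]), 0.78, array([ 487., -391.,   86.])), (array([384.5, 278.9]), 0.78, array([ 272., -317.,   86.])), (array([368.8, 218.6]), 0.72, array([ 481., -264.,   86.]))]
top kettle0_crown [(array([208.2, 189.9]), 0.6, array([564., 260., 256.])), (array([245.7, 167. ]), 0.36, array([636., 143., 256.]))]
side kettle0 [(array([268.8, 185.3]), 0.78, array([ 722., -236.,   86.])), (array([303.7, 291.5]), 0.76, array([559., 248.,  86.])), (array([333.9, 189.7]), 0.66, array([ 473., -219.,   86.])), (array([384.5, 186.5]), 0.65, array([ 282., -242.,   86.]))]
side kettle0_crown [(array([298.8, 259.4]), 0.89, array([567., 258., 256.]))]
```

Call:
move_arm(slide=[[0, 0, 15], [0, 0, 15], [0, 0, 15], [0, 0, 15], [0, 0, 8], [0, 0, 4], [0, 0, 0]], roll=[0, 0, 0, 0, 0, 0, 0])

```text
t: 24.65
position: [603.1, 295.5, 156.3]
ee_rot: [0.77, 0.637, 0.033, 0.017]
wrist_force: [24.7, -1.1, 54.7]
width: 4.9
gripper_force: 73.8
```

Call:
move_arm(slide=[[0, 0, 2], [0, 0, 2], [0, 0, 0], [0, 0, 0]], roll=[0, 0, 0, 0])

```text
t: 25.05
position: [606.2, 296.0, 154.9]
ee_rot: [0.77, 0.636, 0.036, 0.018]
wrist_force: [26.8, -0.3, 59.2]
width: 4.8
gripper_force: 75.0
```

Call:
move_arm(slide=[[0, 0, 2], [0, 0, 2], [0, 0, 0], [0, 0, 0]], roll=[0, 0, 0, 0])

```text
t: 25.45
position: [608.2, 297.7, 152.5]
ee_rot: [0.77, 0.636, 0.039, 0.018]
wrist_force: [28.1, 2.5, 61.3]
width: 4.8
gripper_force: 77.1
```

Unexpected contact: 55 N and a large deflection. I'll back straight out and look again.

Call:
move_arm(slide=[[0, 0, -8], [0, 0, -10], [0, 0, -15], [0, 0, -20], [0, 0, -25], [0, 0, 0], [0, 0, 0]], roll=[0, 0, 0, 0, 0, 0, 0])

```text
t: 26.15
position: [569.2, 288.0, 197.4]
ee_rot: [0.77, 0.638, -0.001, -0.0]
wrist_force: [-0.5, -0.1, -2.4]
width: 4.8
gripper_force: 68.7
```

```bash
python3 - <<'E'
from h import *
plan();print(read_state()["wrist_force"],read_state()["gripper_force"])
crate(q0=(502,220,-.187))
t=snapshot("top");s=snapshot("side")
a=cv2.resize(t[150:270,160:310],(400,320));b=cv2.resize(s[220:345,240:400],(400,312));b=cv2.copyMakeBorder(b,0,8,0,0,0)
cv2.imwrite("pics/c12.png",np.hstack([a,b]))
E
```

```text
t 26.1 pos [569.2 288.  197.4] yaw 1.383 tilt [-0.001 -0.    -1.   ]
[-0.5364809  -0.11304642 -2.36552949] 68.73577952384949
('top',) [ 5.18785e+02  2.10274e+02 -1.79000e-01] 132 [4385]
('side',) [ 5.15590e+02  2.07663e+02 -1.83000e-01] 324 [5260]
('top', 'side') [ 5.17326e+02  2.09031e+02 -1.76000e-01] 507 [4385, 5260]
```

View pics/c12.png

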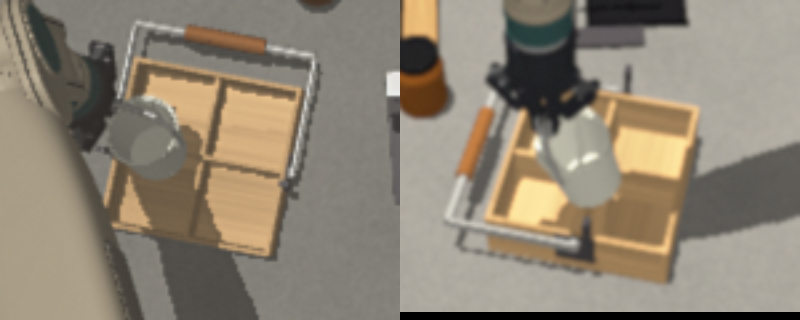

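The pictures show the kettle foot had caught the divider. The crate has been knocked to about (517,209), and the kettle is now tilted about its wire, foot towards -x: top crop (145,140), side crop (585,170). I'll ease the grip to 20 N so it swings back, then measure the tilt numerically.

Call:
move_arm(slide=[[0, 0, -20], [0, 0, -20], [0, 0, 0], [0, 0, 0], [0, 0, 0], [0, 0, 0], [0, 0, 0], [0, 0, 0]], roll=[0, 0, 0, 0, 0, 0, 0, 0])

```text
t: 27.15
position: [569.3, 288.0, 238.3]
ee_rot: [0.77, 0.638, -0.0, -0.0]
wrist_force: [1.2, -0.6, -1.7]
width: 4.5
gripper_force: 68.7
```

```bash
cat >> h.py <<'E'
def kfit(k="kettle0",off=24.4,r=6,zg=(212-162)):
    """tilt of the held kettle about the tool x axis through the wire, by silhouette in side and top"""
    p,R,s=pose();best=[]
    for c in("side","top"):
        snapshot(c);ds=outline_of(k,c)
        t=pix(c,p+[0,0,zg-40])
        ds=[d for d in ds if np.hypot(*(np.mean([d["extent"][:2],d["extent"][2:]],axis=0)-t))<60]
        if not ds: print(c,"none");continue
        d=min(ds,key=lambda d:np.hypot(*(np.mean([d["extent"][:2],d["extent"][2:]],axis=0)-t)));best.append((c,d["mask"]));print(c,"p",round(d["p"],2),"px",int(d["mask"].sum()),d["extent"])
    a=np.linspace(0,2*np.pi,40)
    def pts(th,ph):
        K=np.vstack([np.c_[38*np.cos(a),38*np.sin(a),0*a],np.c_[46*np.cos(a),46*np.sin(a),0*a+88]])-[0,0,170]
        # kettle frame: y along tool x, x along tool y
        Q=Ro.from_euler("yx",[th,ph]).apply(K-np.array([0,off,-6.7]))  # th about kettle y (wire), ph about kettle x
        return p+np.array([0,0,zg])+Q[:,1:2]*R[:,0]+Q[:,0:1]*R[:,1]+Q[:,2:]*[0,0,1]
    def cost(q):
        e=0
        for c,m in best:
            o=np.zeros((400,640),np.uint8);cv2.fillConvexPoly(o,cv2.convexHull(np.int32([np.round(pix(c,x)) for x in pts(*q)])),1);e+=((o>0)&~m).sum()+0.7*(m&~(o>0)).sum()
        return e
    rs=[(cost((th,ph)),th,ph) for th in np.arange(-.8,.81,.1) for ph in (-.15,0,.15)]
    r=min(rs);r2=min((cost((th,ph)),th,ph) for th in np.arange(r[1]-.08,r[1]+.09,.02) for ph in np.arange(r[2]-.1,r[2]+.11,.05))
    th,ph=r2[1:];b=pts(th,ph)[:40].mean(0);print("fit",r2,"level cost",cost((0,0)),"foot centre",np.round(b,1));return r2
E
python3 - <<'E'
from h import *
plan();kfit()
E
```

```text
t 27.1 pos [569.3 288.  238.3] yaw 1.383 tilt [-0.001 -0.    -1.   ]
side p 0.87 px 980 [293.9, 254.1, 326.0, 298.5]
top p 0.92 px 799 [194.6, 182.8, 225.3, 217.2]
fit (np.float64(225.4), np.float64(0.25999999999999973), np.float64(-0.10000000000000003)) level cost 1201.4 foot centre [521.5 256.3 133.5]
```

Call:
move_arm(slide=[[0, 0, 0], [0, 0, 0], [0, 0, 0], [0, -12, 0], [0, -6, 0], [0, -2, 0], [0, 0, 0]], roll=[0, 0, 0, 0, 0, 0, 0], force=20)

```text
t: 28.05
position: [549.4, 292.1, 239.1]
ee_rot: [0.77, 0.638, 0.0, 0.0]
wrist_force: [0.3, 0.4, -1.6]
width: 4.5
gripper_force: 68.7
```

```bash
python3 - <<'E'
from h import *
plan();print(read_state()["gripper_force"],read_state()["width"]);kfit()
E
```

```text
t 28.1 pos [549.4 292.1 239.1] yaw 1.383 tilt [ 0.  0. -1.]
68.73478889465332 4.523578941764583
side none
top p 0.65 px 807 [197.1, 188.5, 226.1, 223.7]
fit (np.float64(37.0), np.float64(0.23999999999999977), np.float64(-0.05)) level cost 392.5 foot centre [506.1 267.4 131.7]
```

Call:
move_arm(slide=[[0, 0, 0], [0, 0, 0], [0, 0, 0], [0, 12, 0], [0, 6, 0], [0, 2, 0], [0, 0, 0]], roll=[0, 0, 0, 0, 0, 0, 0], force=20, grip=1)

```text
t: 28.95
position: [570.2, 287.9, 238.7]
ee_rot: [0.771, 0.637, -0.0, -0.0]
wrist_force: [-0.6, 0.8, -1.5]
width: 4.6
gripper_force: 68.7
```

```bash
python3 - <<'E'
from h import *
plan();print(read_state()["gripper_force"],read_state()["width"]);kfit()
E
```

```text
t 28.9 pos [570.2 287.9 238.7] yaw 1.382 tilt [-0. -0. -1.]
68.72099876403809 4.57431298345354
side p 0.69 px 964 [292.9, 254.0, 325.7, 294.7]
top p 0.75 px 784 [197.7, 184.4, 226.8, 219.9]
fit (np.float64(240.3), np.float64(0.25999999999999973), np.float64(-0.10000000000000003)) level cost 1209.6 foot centre [522.4 256.2 133.9]
```

The grip is self-locking, so the kettle stays tilted by 0.26. I'll retreat to the vantage point, re-measure the crate, then right the kettle gently against a cell wall.

Call:
move_arm(slide=[[0, 0, -20], [0, 0, -35], [0, 0, -35], [0, 0, -35], [0, 0, -30], [0, 0, -5], [0, 0, 0]], roll=[0, 0, 0, 0, 0, 0, 0])

```text
t: 29.85
position: [570.0, 288.4, 399.9]
ee_rot: [0.77, 0.638, 0.001, 0.0]
wrist_force: [-0.2, 0.8, -0.1]
width: 4.4
gripper_force: 68.7
```

Call:
move_arm(slide=[[-15, -4, 0], [-30, -7, 0], [-30, -7, 0], [-30, -7, 0], [-30, -7, 0], [-25, -5, 0], [-8, -2, 0], [0, 0, 0]], roll=[0, 0, 0, 0, 0, 0, 0, 0])

```text
t: 30.65
position: [498.9, 129.7, 397.2]
ee_rot: [0.771, 0.637, -0.001, -0.001]
wrist_force: [0.1, -0.0, -2.1]
width: 4.9
gripper_force: 68.7
```

```bash
cat >> h.py <<'E'
def cells(q):
    ex=np.array([np.cos(q[2]),np.sin(q[2])]);ey=np.array([-ex[1],ex[0]])
    for sx,sy in((1,1),(1,-1),(-1,1),(-1,-1)): print("cell",sx,sy,np.round(q[:2]+55.5*(sx*ex+sy*ey),1))
E
python3 - <<'E'
from h import *
plan();q=wcrate((515.5,208,-.18),save="pics/w13.png",row=150);wcrate((515.5,208,-.18),row=110);cells(q);kfit()
E
```

```text
t 30.6 pos [498.9 129.7 397.2] yaw 1.381 tilt [-0.003  0.    -1.   ]
wrist crate [ 5.16141e+02  2.08438e+02 -1.81000e-01] 415 16927
wrist crate [ 5.16079e+02  2.08149e+02 -1.80000e-01] 388 11382
cell 1 1 [580.7 253. ]
cell 1 -1 [560.8 143.9]
cell -1 1 [471.5 273. ]
cell -1 -1 [451.6 163.8]
side p 0.83 px 982 [319.7, 177.8, 349.3, 221.3]
top p 0.9 px 850 [237.6, 201.1, 271.0, 238.5]
fit (np.float64(314.4), np.float64(0.23999999999999977), np.float64(-0.10000000000000003)) level cost 1322.3999999999999 foot centre [455.1  98.5 292.2]
```

Call:
move_arm(slide=[[15, -1, 0], [30, -3, 0], [30, -3, 0], [30, -3, 0], [30, -3, 0], [29, -3, 0], [10, -1, 0], [0, 0, 0]], roll=[0, 0, 0, 0, 0, 0, 0, 0])

```text
t: 31.75
position: [515.5, 306.5, 398.2]
ee_rot: [0.769, 0.639, -0.0, -0.0]
wrist_force: [0.4, -0.9, -2.3]
width: 4.8
gripper_force: 68.8
```

Call:
move_arm(slide=[[0, 0, 20], [0, 0, 35], [0, 0, 35], [0, 0, 35], [0, 0, 35], [0, 0, 28], [0, 0, 10], [0, 0, 0]], roll=[0, 0, 0, 0, 0, 0, 0, 0])

```text
t: 32.55
position: [514.6, 303.3, 199.5]
ee_rot: [0.771, 0.637, -0.002, -0.0]
wrist_force: [-0.0, -0.2, -1.0]
width: 4.7
gripper_force: 68.7
```

```bash
python3 - <<'E'
from h import *
plan((515.5,304,200,1.384));kfit();crate(("top",),q0=(518.8,210,-.18))
E
```

```text
t 32.5 pos [514.6 303.3 199.5] yaw 1.382 tilt [-0.003 -0.002 -1.   ]
slide [ 0.9  0.8 -0.5] roll -0.002 dist 1
side p 0.75 px 939 [313.9, 270.2, 341.3, 309.4]
top p 0.95 px 732 [194.8, 199.3, 225.3, 231.9]
fit (np.float64(276.7), np.float64(0.23999999999999977), np.float64(-0.050000000000000044)) level cost 1118.1 foot centre [471.3 278.7  92.2]
('top',) [ 5.19350e+02  2.09953e+02 -1.84000e-01] 113 [4414]
('top',) [ 5.19350e+02  2.09953e+02 -1.84000e-01] 113 [4414]
```

Call:
move_arm(slide=[[-3, 0, 8], [0, 0, 10], [0, 0, 10], [0, 0, 0]], roll=[0, 0, 0, 0])

```text
t: 33.2
position: [513.4, 300.7, 170.3]
ee_rot: [0.77, 0.638, -0.002, -0.001]
wrist_force: [-1.0, -0.7, -0.5]
width: 4.6
gripper_force: 68.7
```

Call:
move_arm(slide=[[0, 0, 8], [0, 0, 8], [0, 0, 4], [0, 0, 0]], roll=[0, 0, 0, 0])

```text
t: 33.6
position: [514.5, 301.2, 151.8]
ee_rot: [0.77, 0.638, -0.001, -0.0]
wrist_force: [-0.2, 0.6, -1.1]
width: 4.4
gripper_force: 68.7
```

No contact at depth. Now I'll slide towards -x so the cell wall swings the foot back under the bail, watching the force.

Call:
move_arm(slide=[[0, -6, 0], [0, -6, 0], [0, -5, 0], [0, -5, 0], [0, 0, 0]], roll=[0, 0, 0, 0, 0])

```text
t: 34.1
position: [493.2, 306.0, 153.5]
ee_rot: [0.77, 0.638, 0.001, 0.0]
wrist_force: [-0.3, 0.4, -1.2]
width: 5.1
gripper_force: 68.7
```

Call:
move_arm(slide=[[0, -5, 0], [0, -5, 0], [0, 0, 0]], roll=[0, 0, 0])

```text
t: 34.4
position: [483.6, 307.7, 153.2]
ee_rot: [0.77, 0.638, 0.0, 0.0]
wrist_force: [2.1, 0.7, -0.4]
width: 4.6
gripper_force: 68.8
```

```bash
python3 - <<'E'
from h import *
plan();print(read_state()["wrist_force"]);kfit();crate(("top",),q0=(518.8,210,-.18))
E
```

```text
t 34.4 pos [483.6 307.7 153.2] yaw 1.383 tilt [ 0.001  0.    -1.   ]
[ 2.14212867  0.65309258 -0.40041723]
side p 0.72 px 754 [315.6, 281.7, 350.7, 319.4]
top p 0.6 px 648 [197.2, 207.0, 227.4, 234.6]
fit (np.float64(340.9), np.float64(0.11999999999999977), np.float64(-0.10000000000000003)) level cost 734.7 foot centre [457.7 271.4  44.2]
('top',) [ 5.20441e+02  2.09686e+02 -1.86000e-01] 377 [4095]
('top',) [ 5.20441e+02  2.09686e+02 -1.86000e-01] 377 [4095]
```

Call:
move_arm(slide=[[0, -5, 0], [0, -5, 0], [0, -5, 0], [0, 0, 0]], roll=[0, 0, 0, 0])

```text
t: 35.05
position: [467.0, 310.2, 152.5]
ee_rot: [0.77, 0.638, -0.001, -0.001]
wrist_force: [0.1, 0.4, -0.8]
width: 4.6
gripper_force: 67.4
```

```bash
python3 - <<'E'
from h import *
plan();print(read_state()["wrist_force"]);kfit();crate(("top",),q0=(518.8,210,-.18))
E
```

```text
t 35.0 pos [467.  310.2 152.5] yaw 1.383 tilt [-0.003 -0.    -1.   ]
[ 0.05136655  0.44910064 -0.81775827]
side none
top p 0.95 px 639 [196.4, 209.6, 229.6, 240.4]
fit (np.float64(57.5), np.float64(-2.0816681711721685e-16), np.float64(-0.05)) level cost 109.9 foot centre [461.8 278.1  40.6]
('top',) [ 5.21180e+02  2.09689e+02 -1.85000e-01] 351 [4129]
('top',) [ 5.21180e+02  2.09689e+02 -1.85000e-01] 351 [4129]
```

Upright again. I'll centre it in the cell and lower.

Call:
move_arm(slide=[[-2, 4, 0], [-3, 5, 0], [0, 0, 10], [0, 0, 8], [0, 0, 0]], roll=[0, 0, 0, 0, 0])

```text
t: 35.8
position: [475.3, 302.9, 132.7]
ee_rot: [0.77, 0.638, -0.002, -0.001]
wrist_force: [-1.3, -1.1, -0.4]
width: 4.3
gripper_force: 67.4
```

```bash
python3 - <<'E'
from h import *
plan();print(read_state()["wrist_force"]);kfit()
E
```

```text
t 35.8 pos [475.3 302.9 132.7] yaw 1.383 tilt [-0.004 -0.002 -1.   ]
[-1.25542653 -1.07739882 -0.40968765]
side p 0.83 px 720 [320.0, 282.1, 347.0, 320.3]
top p 0.64 px 565 [202.9, 209.8, 233.8, 233.0]
fit (np.float64(386.2), np.float64(-0.020000000000000212), np.float64(-0.10000000000000003)) level cost 477.70000000000005 foot centre [471.8 262.2  22.8]
```

Call:
move_arm(slide=[[0, 0, 4], [0, 0, 4], [0, 0, 0]], roll=[0, 0, 0])

```text
t: 36.3
position: [476.3, 303.5, 126.2]
ee_rot: [0.77, 0.638, -0.001, -0.0]
wrist_force: [0.4, -0.3, -1.4]
width: 4.9
gripper_force: 67.4
```

Call:
move_arm(slide=[[0, 0, 2], [0, 0, 1], [0, 0, 0]], roll=[0, 0, 0])

```text
t: 36.6
position: [476.8, 303.7, 123.7]
ee_rot: [0.77, 0.638, -0.0, -0.0]
wrist_force: [0.0, 1.2, -1.4]
width: 4.8
gripper_force: 67.4
```

Call:
move_arm(slide=[[0, 0, 2], [0, 0, 0], [0, 0, 0]], roll=[0, 0, 0])

```text
t: 36.9
position: [476.9, 303.7, 121.9]
ee_rot: [0.77, 0.638, -0.0, 0.0]
wrist_force: [0.2, 0.4, -1.5]
width: 4.7
gripper_force: 67.4
```

Call:
move_arm(slide=[[0, 0, 2], [0, 0, 0], [0, 0, 0]], roll=[0, 0, 0])

```text
t: 37.2
position: [476.8, 303.7, 119.8]
ee_rot: [0.77, 0.638, -0.0, -0.0]
wrist_force: [0.4, -0.6, -2.7]
width: 4.5
gripper_force: 67.4
```

Call:
move_arm(slide=[[0, 0, 2], [0, 0, 0], [0, 0, 0]], roll=[0, 0, 0])

```text
t: 37.5
position: [476.8, 303.7, 117.8]
ee_rot: [0.77, 0.638, -0.0, -0.0]
wrist_force: [-0.3, 0.2, -0.9]
width: 4.4
gripper_force: 67.4
```

Call:
move_arm(slide=[[0, 0, 1], [0, 0, 0], [0, 0, 0]], roll=[0, 0, 0])

```text
t: 37.8
position: [476.9, 303.7, 116.9]
ee_rot: [0.77, 0.638, -0.0, -0.0]
wrist_force: [0.2, 0.5, -0.8]
width: 4.8
gripper_force: 67.4
```

Call:
move_arm(slide=[[0, 0, 2], [0, 0, 0], [0, 0, 0]], roll=[0, 0, 0])

```text
t: 38.1
position: [476.8, 303.7, 114.8]
ee_rot: [0.77, 0.638, -0.0, -0.0]
wrist_force: [-0.2, -0.7, -1.6]
width: 4.6
gripper_force: 67.4
```

Call:
move_arm(slide=[[0, 0, 1], [0, 0, 0], [0, 0, 0]], roll=[0, 0, 0])

```text
t: 38.4
position: [476.9, 303.7, 113.9]
ee_rot: [0.77, 0.638, -0.0, -0.0]
wrist_force: [0.0, 0.3, -1.8]
width: 4.8
gripper_force: 67.4
```

```bash
python3 - <<'E'
from h import *
plan();print(read_state()["wrist_force"]);kfit();crate(("top",),q0=(518.8,210,-.18))
E
```

```text
t 38.4 pos [476.9 303.7 113.9] yaw 1.383 tilt [-0. -0. -1.]
[ 0.03479115  0.2998236  -1.83387206]
side p 0.91 px 680 [318.3, 286.2, 349.7, 317.3]
top p 0.8 px 629 [205.0, 206.4, 233.1, 236.1]
fit (np.float64(352.6), np.float64(0.019999999999999796), np.float64(-0.10000000000000003)) level cost 505.8 foot centre [467.  264.3   3.8]
('top',) [ 5.19032e+02  2.10085e+02 -1.81000e-01] 119 [4395]
('top',) [ 5.19032e+02  2.10085e+02 -1.81000e-01] 119 [4395]
```

Call:
move_arm(slide=[[0, 0, 2], [0, 0, 0], [0, 0, 0]], roll=[0, 0, 0])

```text
t: 38.95
position: [478.1, 304.2, 113.2]
ee_rot: [0.77, 0.638, 0.001, 0.0]
wrist_force: [0.2, -0.1, 5.4]
width: 4.3
gripper_force: 68.0
```

Call:
move_arm(slide=[[0, 0, 2], [0, 0, 0], [0, 0, 0]], roll=[0, 0, 0])

```text
t: 39.25
position: [479.6, 305.0, 113.1]
ee_rot: [0.77, 0.638, 0.003, 0.001]
wrist_force: [-0.0, -0.4, 11.8]
width: 4.7
gripper_force: 69.0
```

Floor contact. I'll back off 3 mm and release.

Call:
move_arm(slide=[[0, 0, -2], [0, 0, -1], [0, 0, 0], [0, 0, 0]], roll=[0, 0, 0, 0])

```text
t: 39.65
position: [477.3, 304.0, 113.3]
ee_rot: [0.77, 0.638, 0.0, 0.0]
wrist_force: [0.1, 0.5, 4.4]
width: 4.2
gripper_force: 68.1
```

Call:
move_arm(slide=[[0, 0, 0], [0, 0, 0], [0, 0, 0], [0, 0, 0]], roll=[0, 0, 0, 0], grip=0.2)

```text
t: 40.05
position: [476.3, 303.5, 112.3]
ee_rot: [0.77, 0.638, -0.001, -0.0]
wrist_force: [0.4, 0.0, 0.4]
width: 34.2
gripper_force: 0.0
```

Call:
move_arm(slide=[[0, 0, -5], [0, 0, -10], [0, 0, -15], [0, 0, -20], [0, 0, -30], [0, 0, -35], [0, 0, -35], [0, 0, -35]], roll=[0, 0, 0, 0, 0, 0, 0, 0])

```text
t: 40.85
position: [476.9, 303.7, 300.5]
ee_rot: [0.77, 0.638, 0.001, 0.0]
wrist_force: [0.7, 0.1, 0.0]
width: 34.2
gripper_force: 0.0
```

```bash
python3 - <<'E'
from h import *
plan((495,-234.8,398,1.633));print(read_state()["wrist_force"])
snapshot("wrist");print([(np.round(d["at"],1),round(d["p"],2),np.round(onz("wrist",d["at"],6))) for d in pinpoint("kettle0","wrist")[:3]],[(np.round(d["at"],1),round(d["p"],2),np.round(onz("wrist",d["at"],176))) for d in pinpoint("kettle0_crown","wrist")[:3]])
E
```

```text
t 40.9 pos [476.9 303.7 300.5] yaw 1.383 tilt [ 0.001  0.001 -1.   ]
slide [-525.6  118.5  -97.5] roll -0.250 dist 548
[0.70030111 0.13764399 0.04229931]
[(array([317.1, 187.1]), 0.65, array([471., 261.,   6.]))] [(array([317.1, 217. ]), 0.96, array([471., 270., 176.]))]
```

Kettle 0 stands in its cell, crown at (471,270) against a cell centre of (471.5,273). On to kettle 1.

Call:
move_arm(slide=[[-20, 4, 0], [-35, 7, 0], [-40, 8, 0], [-40, 8, 0], [-40, 8, 0], [-40, 8, 0], [-40, 8, 0], [-35, 7, 0]], roll=[0, 0, 0, 0, 0, 0, 0, 0])

```text
t: 41.8
position: [478.6, 6.2, 297.0]
ee_rot: [0.771, 0.637, -0.001, -0.001]
wrist_force: [0.5, -0.3, -0.5]
width: 34.0
gripper_force: 0.0
```

Call:
move_arm(slide=[[-40, 8, 0], [-40, 8, 0], [-40, 8, 0], [-40, 8, 0], [-40, 8, 0], [-28, 4, 0], [-10, 1, 0], [0, 0, 0]], roll=[0, 0, 0, 0, 0, 0, 0, 0])

```text
t: 42.6
position: [478.7, -234.8, 296.9]
ee_rot: [0.771, 0.637, -0.0, -0.001]
wrist_force: [0.0, 1.3, -0.4]
width: 34.4
gripper_force: 0.0
```

Call:
move_arm(slide=[[0, 0, 0], [0, 0, 0], [0, 0, 12], [0, 0, 12], [0, 0, 0], [0, 0, 0]], roll=[-0.125, -0.125, 0, 0, 0, 0])

```text
t: 43.2
position: [478.8, -233.3, 272.8]
ee_rot: [0.685, 0.729, -0.0, -0.001]
wrist_force: [-0.5, 0.2, 0.8]
width: 34.0
gripper_force: 0.0
```

```bash
python3 - <<'E'
from h import *
plan((479.4,-234.8,277,1.633));w=snapshot("wrist");print(pix("wrist",[481,-259.7,218.5]))
for n in ["kettle1_crown","hook1_seat","keeper1_pad"]:
    print(n,[(np.round(d["at"]),round(d["p"],2),np.round(onz("wrist",d["at"],257 if n[2]=='e' else 218.5))) for d in pinpoint(n,"wrist")[:3]])
E
```

```text
t 43.2 pos [ 478.8 -233.3  272.8] yaw 1.632 tilt [-0.002  0.001 -1.   ]
slide [-1.5  0.5 -4.2] roll -0.001 dist 4
[319.59803333 234.23461531]
kettle1_crown [(array([322., 235.]), 0.97, array([ 483., -261.,  218.]))]
hook1_seat [(array([321., 232.]), 0.62, array([ 483., -258.,  218.]))]
keeper1_pad [(array([354., 244.]), 0.73, array([ 506., -250.,  257.]))]
```

Call:
move_arm(slide=[[-1, 1.5, 20], [0, 0, 25], [0, 0, 25], [0, 0, 15], [0, 0, 10], [0, 0, 7], [0, 0, 0]], roll=[0, 0, 0, 0, 0, 0, 0])

```text
t: 44.1
position: [480.8, -235.1, 171.5]
ee_rot: [0.685, 0.729, -0.0, -0.0]
wrist_force: [-0.3, 0.0, -0.1]
width: 34.3
gripper_force: 0.0
```

Call:
move_arm(slide=[[0, 0, 5], [0, 0, 5], [0, 0, 0], [0, 0, 0]], roll=[0, 0, 0, 0])

```text
t: 44.5
position: [481.0, -235.2, 162.0]
ee_rot: [0.685, 0.729, -0.0, 0.0]
wrist_force: [-0.0, 0.4, -0.1]
width: 34.1
gripper_force: 0.0
```

Call:
move_arm(slide=[[0, 0, 0], [0, 0, 0], [0, 0, 0], [0, 0, 0], [0, 0, 0], [0, 0, 0]], roll=[0, 0, 0, 0, 0, 0], grip=1, force=60)

```text
t: 45.1
position: [481.0, -235.3, 162.1]
ee_rot: [0.685, 0.729, -0.0, 0.0]
wrist_force: [-1.9, 0.5, 1.2]
width: 4.6
gripper_force: 58.5
```

Call:
move_arm(slide=[[0, 0, -3], [0, 0, -4], [0, 0, -5], [0, 0, -6], [0, 0, 0]], roll=[0, 0, 0, 0, 0])

```text
t: 45.6
position: [481.8, -235.6, 181.2]
ee_rot: [0.685, 0.729, 0.0, 0.001]
wrist_force: [0.6, -0.5, -1.3]
width: 4.4
gripper_force: 58.4
```

Same pattern as kettle 0. I'll lift, draw out, raise, and carry it to the vantage point.

Call:
move_arm(slide=[[0, 0, -6], [0, 0, -7], [0, 0, -7], [0, 0, -7], [0, 0, -5], [0, 0, 0]], roll=[0, 0, 0, 0, 0, 0])

```text
t: 46.2
position: [481.6, -235.6, 213.1]
ee_rot: [0.685, 0.729, 0.0, 0.001]
wrist_force: [-0.2, -0.8, -1.8]
width: 4.9
gripper_force: 58.4
```

Call:
move_arm(slide=[[0, -5, 0], [0, -10, 0], [0, -14, 0], [0, -14, 0], [0, -14, 0], [0, -10, 0], [0, -5, 0], [0, 0, 0]], roll=[0, 0, 0, 0, 0, 0, 0, 0])

```text
t: 47.0
position: [408.4, -239.7, 212.1]
ee_rot: [0.685, 0.728, 0.0, 0.0]
wrist_force: [-0.6, 0.2, -1.3]
width: 4.4
gripper_force: 58.4
```

Call:
move_arm(slide=[[0, 0, -15], [0, 0, -30], [0, 0, -30], [0, 0, -30], [0, 0, -30], [0, 0, -30], [0, 0, -22], [0, 0, 0]], roll=[0, 0, 0, 0, 0, 0, 0, 0])

```text
t: 47.8
position: [411.1, -240.8, 402.6]
ee_rot: [0.685, 0.729, 0.0, 0.004]
wrist_force: [0.1, -0.6, -1.8]
width: 4.4
gripper_force: 58.5
```

```bash
python3 - <<'E'
from h import *
plan((500,130,400,1.39));s=read_state();print(s["wrist_force"],s["width"]);kfit("kettle1")
E
```

```text
t 47.8 pos [ 411.1 -240.8  402.6] yaw 1.633 tilt [ 0.006 -0.004 -1.   ]
slide [364.6 111.9   2.6] roll 0.243 dist 381
[ 0.14291274 -0.57314043 -1.82744922] 4.449671844716661
side p 0.55 px 249 [330.4, 125.0, 351.9, 157.4]
top p 0.41 px 44 [362.5, 230.2, 372.8, 239.8]
fit (np.float64(1652.9), np.float64(-0.22000000000000014), np.float64(0.2)) level cost 1828.2 foot centre [ 447.1 -230.8  291.9]
```

Call:
move_arm(slide=[[16, 5, 0], [32, 10, 0], [38, 12, 0], [38, 12, 0], [38, 12, 0], [38, 12, 0], [38, 12, 0], [38, 12, 0]], roll=[0, 0, 0, 0, 0, 0, 0, 0])

```text
t: 48.8
position: [478.2, 43.0, 397.0]
ee_rot: [0.685, 0.729, -0.001, -0.001]
wrist_force: [0.7, -0.7, -1.4]
width: 4.9
gripper_force: 58.5
```

Call:
move_arm(slide=[[38, 11, 0], [30, 9, 0], [20, 5, 0], [0, 0, 0], [0, 0, 0], [0, 0, 0], [0, 0, 0]], roll=[0, 0, 0, 0.12, 0.123, 0, 0])

```text
t: 49.5
position: [497.8, 130.6, 397.6]
ee_rot: [0.767, 0.641, -0.001, -0.001]
wrist_force: [0.0, 0.3, -1.0]
width: 4.2
gripper_force: 58.5
```

```bash
python3 - <<'E'
from h import *
plan();q=wcrate((516.1,208.3,-.18),row=150);cells(q);kfit("kettle1");crate(("top",),q0=(519,210,-.18))
for n,z in(("handle_grip",60),("handle_hinge",60)): print(n,[(np.round(d["at"],1),round(d["p"],2),np.round(onz("wrist",d["at"],z))) for d in pinpoint(n,"wrist")[:2]])
E
```

```text
t 49.5 pos [497.8 130.6 397.6] yaw 1.392 tilt [-0.002 -0.    -1.   ]
wrist crate [ 5.16015e+02  2.08433e+02 -1.79000e-01] 3587 13714
cell 1 1 [580.5 253.2]
cell 1 -1 [560.8 143.9]
cell -1 1 [471.3 272.9]
cell -1 -1 [451.5 163.7]
side p 0.57 px 1025 [312.8, 184.8, 343.9, 222.8]
top p 0.71 px 658 [238.7, 194.5, 269.3, 222.8]
fit (np.float64(305.5), np.float64(0.019999999999999796), np.float64(0.0)) level cost 310.3 foot centre [491.3 106.9 284.6]
('top',) [449.053  88.846   0.789] 3495 [712]
('top',) [449.053  88.846   0.789] 3495 [712]
handle_grip [(array([413.2, 113.5]), 0.75, array([670., 173.,  60.]))]
handle_hinge [(array([323. , 107.1]), 0.7, array([520., 211.,  60.]))]
```

Kettle 1 hangs level and the crate hasn't moved. Carrying it to the (+,+) cell.

Call:
move_arm(slide=[[15, 6, 0], [29, 11, 0], [29, 11, 0], [29, 11, 0], [29, 11, 0], [21, 7, 0], [8, 2, 0], [0, 0, 0]], roll=[0, 0, 0, 0, 0, 0, 0, 0])

```text
t: 50.7
position: [585.5, 278.7, 397.9]
ee_rot: [0.768, 0.641, -0.001, -0.0]
wrist_force: [-0.1, 0.4, -1.3]
width: 4.5
gripper_force: 58.5
```

Call:
move_arm(slide=[[0, 0, 20], [0, 0, 35], [0, 0, 35], [0, 0, 35], [0, 0, 35], [0, 0, 28], [0, 0, 10], [0, 0, 0]], roll=[0, 0, 0, 0, 0, 0, 0, 0])

```text
t: 51.5
position: [583.7, 276.3, 199.6]
ee_rot: [0.768, 0.64, -0.002, -0.0]
wrist_force: [-0.5, -0.4, -1.3]
width: 4.5
gripper_force: 58.5
```

```bash
python3 - <<'E'
from h import *
plan((584.8,277.2,199,1.392));print(read_state()["wrist_force"]);kfit("kettle1");crate(("top",),q0=(519,210,-.18))
E
```

```text
t 51.5 pos [583.7 276.3 199.6] yaw 1.389 tilt [-0.003 -0.001 -1.   ]
slide [1.1 0.9 0.6] roll -0.003 dist 2
[-0.45377924 -0.38033529 -1.3290967 ]
side p 0.68 px 870 [281.6, 262.9, 312.0, 305.1]
top p 0.95 px 624 [204.9, 173.1, 232.6, 201.5]
fit (np.float64(287.6), np.float64(-0.020000000000000212), np.float64(0.0)) level cost 299.9 foot centre [583.5 251.6  86.4]
('top',) [ 5.19e+02  2.10e+02 -1.80e-01] 414 [4041]
('top',) [ 5.19e+02  2.10e+02 -1.80e-01] 414 [4041]
```

Foot centre is (581–583, 252) against a cell centre of (580.5,253), and the crate's in place. Lowering in small calls.

Call:
move_arm(slide=[[0, 0, 10], [0, 0, 12], [0, 0, 12], [0, 0, 0]], roll=[0, 0, 0, 0])

```text
t: 52.15
position: [582.9, 276.6, 163.4]
ee_rot: [0.768, 0.64, -0.003, -0.001]
wrist_force: [-0.2, 0.3, -0.8]
width: 4.7
gripper_force: 58.5
```

```bash
python3 -c "
from h import *
plan();s=read_state();print(s['wrist_force'],s['gripper_force'])"
```

```text
t 52.1 pos [582.9 276.6 163.4] yaw 1.390 tilt [-0.006 -0.002 -1.   ]
[-0.20885601  0.32672234 -0.78850523] 58.506564907729626
```

Call:
move_arm(slide=[[0, 0, 10], [0, 0, 10], [0, 0, 8], [0, 0, 0]], roll=[0, 0, 0, 0])

```text
t: 52.55
position: [583.9, 276.9, 136.9]
ee_rot: [0.768, 0.64, -0.002, -0.001]
wrist_force: [-1.0, -0.4, -2.4]
width: 4.5
gripper_force: 58.5
```

Call:
move_arm(slide=[[0, 0, 5], [0, 0, 4], [0, 0, 3], [0, 0, 0]], roll=[0, 0, 0, 0])

```text
t: 52.95
position: [584.9, 277.3, 126.5]
ee_rot: [0.768, 0.64, -0.0, -0.0]
wrist_force: [-1.2, 0.4, -0.7]
width: 5.0
gripper_force: 58.5
```

Call:
move_arm(slide=[[0, 0, 2], [0, 0, 1], [0, 0, 0]], roll=[0, 0, 0])

```text
t: 53.25
position: [585.1, 277.4, 123.9]
ee_rot: [0.768, 0.64, -0.0, -0.0]
wrist_force: [0.4, -0.1, -0.4]
width: 4.6
gripper_force: 58.5
```

Call:
move_arm(slide=[[0, 0, 2], [0, 0, 1], [0, 0, 0]], roll=[0, 0, 0])

```text
t: 53.55
position: [585.0, 277.4, 120.7]
ee_rot: [0.768, 0.64, -0.0, -0.0]
wrist_force: [-0.5, 0.5, -1.9]
width: 4.6
gripper_force: 58.5
```

Call:
move_arm(slide=[[0, 0, 1], [0, 0, 1], [0, 0, 0]], roll=[0, 0, 0])

```text
t: 53.85
position: [585.1, 277.4, 118.7]
ee_rot: [0.768, 0.64, -0.0, -0.0]
wrist_force: [-0.5, 0.1, -1.3]
width: 4.7
gripper_force: 58.5
```

Call:
move_arm(slide=[[0, 0, 1], [0, 0, 1], [0, 0, 0]], roll=[0, 0, 0])

```text
t: 54.15
position: [585.8, 278.1, 118.3]
ee_rot: [0.768, 0.64, 0.001, 0.0]
wrist_force: [-1.8, 1.3, 4.8]
width: 4.4
gripper_force: 59.2
```

Call:
move_arm(slide=[[0, 0, 1], [0, 0, 1], [0, 0, 0]], roll=[0, 0, 0])

```text
t: 54.45
position: [586.8, 278.5, 118.3]
ee_rot: [0.768, 0.64, 0.002, 0.0]
wrist_force: [-2.2, 0.5, 11.4]
width: 4.1
gripper_force: 60.0
```

Contact. Backing off, releasing, retreating and checking.

Call:
move_arm(slide=[[0, 0, -2], [0, 0, -1], [0, 0, 0], [0, 0, 0]], roll=[0, 0, 0, 0])

```text
t: 54.85
position: [585.7, 277.9, 118.3]
ee_rot: [0.768, 0.64, 0.001, -0.0]
wrist_force: [-0.6, 1.8, 4.1]
width: 4.6
gripper_force: 59.2
```

Call:
move_arm(slide=[[0, 0, 0], [0, 0, 0], [0, 0, 0], [0, 0, 0]], roll=[0, 0, 0, 0], grip=0.2)

```text
t: 55.25
position: [584.7, 277.1, 117.3]
ee_rot: [0.768, 0.64, -0.001, -0.0]
wrist_force: [0.2, 0.5, 0.5]
width: 34.0
gripper_force: 0.0
```

Call:
move_arm(slide=[[0, 0, -5], [0, 0, -10], [0, 0, -15], [0, 0, -20], [0, 0, -30], [0, 0, -35], [0, 0, -35], [0, 0, -30]], roll=[0, 0, 0, 0, 0, 0, 0, 0])

```text
t: 56.05
position: [585.7, 277.6, 302.1]
ee_rot: [0.768, 0.64, 0.002, 0.001]
wrist_force: [0.1, -0.0, 0.2]
width: 34.3
gripper_force: 0.0
```

```bash
python3 - <<'E'
from h import *
plan((488.5,-373.6,298,1.633))
snapshot("wrist");print([(np.round(d["at"],1),round(d["p"],2),np.round(onz("wrist",d["at"],6))) for d in pinpoint("kettle1","wrist")[:3]],[(np.round(d["at"],1),round(d["p"],2),np.round(onz("wrist",d["at"],176))) for d in pinpoint("kettle1_crown","wrist")[:3]])
E
```

```text
t 56.0 pos [585.7 277.6 302.1] yaw 1.390 tilt [ 0.004  0.001 -1.   ]
slide [-658.1   21.6    4.1] roll -0.243 dist 658
[(array([251.8, 182.5]), 0.62, array([473., 262.,   6.])), (array([317.1, 172.7]), 0.62, array([585., 259.,   6.]))] [(array([318.1, 208. ]), 0.7, array([582., 253., 176.]))]
```

Call:
move_arm(slide=[[-20, 1, 0], [-36, 1, 0], [-42, 1, 0], [-42, 1, 0], [-42, 1, 0], [-42, 2, 0], [-42, 2, 0], [-42, 2, 0]], roll=[0, 0, 0, 0, 0, 0, 0, 0])

```text
t: 57.0
position: [538.4, -29.7, 296.5]
ee_rot: [0.768, 0.64, -0.001, -0.001]
wrist_force: [-0.1, -0.1, 0.4]
width: 34.2
gripper_force: 0.0
```

Call:
move_arm(slide=[[-42, 1, 0], [-42, 1, 0], [-42, 1, 0], [-42, 1, 0], [-42, 2, 0], [-42, 2, 0], [-42, 2, 0], [-36, 1, 0]], roll=[0, 0, 0, 0, 0, 0, 0, 0])

```text
t: 57.8
position: [489.7, -356.0, 296.3]
ee_rot: [0.769, 0.64, -0.0, -0.001]
wrist_force: [1.3, 0.3, 0.4]
width: 34.3
gripper_force: 0.0
```

Call:
move_arm(slide=[[-20, 0, 0], [0, 0, 0], [0, 0, 0], [0, 0, 12], [0, 0, 12], [0, 0, 0], [0, 0, 0]], roll=[0, -0.12, -0.123, 0, 0, 0, 0])

```text
t: 58.5
position: [487.8, -372.9, 272.7]
ee_rot: [0.685, 0.728, 0.0, -0.001]
wrist_force: [0.9, -0.2, 0.5]
width: 34.3
gripper_force: 0.0
```

```bash
python3 - <<'E'
from h import *
plan((488.5,-373.6,277,1.633));w=snapshot("wrist");print(pix("wrist",[489.7,-398.6,218.5]))
for n in ["kettle2_crown","hook2_seat","keeper2_pad"]:
    print(n,[(np.round(d["at"]),round(d["p"],2),np.round(onz("wrist",d["at"],257 if n[2]=='e' else 218.5))) for d in pinpoint(n,"wrist")[:3]])
E
```

```text
t 58.5 pos [ 487.8 -372.9  272.7] yaw 1.632 tilt [-0.002  0.002 -1.   ]
slide [-0.8  0.7 -4.3] roll -0.001 dist 4
[319.32104466 233.59592138]
kettle2_crown [(array([325., 236.]), 0.91, array([ 496., -401.,  219.])), (array([ 87., 134.]), 0.88, array([ 302., -326.,  218.])), (array([271., 329.]), 0.66, array([ 449., -503.,  218.]))]
hook2_seat [(array([323., 235.]), 0.61, array([ 493., -400.,  218.]))]
keeper2_pad [(array([351., 247.]), 0.6, array([ 513., -392.,  257.])), (array([322., 237.]), 0.25, array([ 491., -385.,  257.]))]
```

Call:
move_arm(slide=[[-1, 2, 20], [0, 0, 25], [0, 0, 25], [0, 0, 15], [0, 0, 10], [0, 0, 7], [0, 0, 0]], roll=[0, 0, 0, 0, 0, 0, 0])

```text
t: 59.4
position: [490.3, -374.6, 171.5]
ee_rot: [0.685, 0.729, -0.0, -0.0]
wrist_force: [-0.3, -0.5, -0.3]
width: 34.2
gripper_force: 0.0
```

Call:
move_arm(slide=[[0, 0, 5], [0, 0, 5], [0, 0, 0], [0, 0, 0]], roll=[0, 0, 0, 0])

```text
t: 59.8
position: [490.4, -374.7, 162.0]
ee_rot: [0.685, 0.729, -0.0, 0.0]
wrist_force: [-0.1, -0.4, 0.5]
width: 34.1
gripper_force: 0.0
```

Call:
move_arm(slide=[[0, 0, 0], [0, 0, 0], [0, 0, 0], [0, 0, 0], [0, 0, 0], [0, 0, 0]], roll=[0, 0, 0, 0, 0, 0], grip=1, force=60)

```text
t: 60.4
position: [491.1, -374.9, 162.3]
ee_rot: [0.685, 0.729, 0.0, 0.001]
wrist_force: [2.5, 0.3, 0.5]
width: 4.8
gripper_force: 58.5
```

Call:
move_arm(slide=[[0, 0, -3], [0, 0, -4], [0, 0, -5], [0, 0, -6], [0, 0, 0]], roll=[0, 0, 0, 0, 0])

```text
t: 60.9
position: [490.8, -374.3, 180.2]
ee_rot: [0.685, 0.729, 0.0, -0.0]
wrist_force: [3.8, 0.7, -2.2]
width: 4.7
gripper_force: 58.6
```

Call:
move_arm(slide=[[0, 2, -4], [0, 0, -7], [0, 0, -7], [0, 0, -7], [0, 0, -8], [0, 0, 0]], roll=[0, 0, 0, 0, 0, 0])

```text
t: 61.5
position: [493.1, -375.4, 214.9]
ee_rot: [0.685, 0.729, -0.0, 0.002]
wrist_force: [0.7, -0.8, -1.6]
width: 4.6
gripper_force: 58.6
```

Call:
move_arm(slide=[[0, -5, 0], [0, -10, 0], [0, -14, 0], [0, -14, 0], [0, -14, 0], [0, -10, 0], [0, -6, 0], [0, 0, 0]], roll=[0, 0, 0, 0, 0, 0, 0, 0])

```text
t: 62.3
position: [418.7, -379.2, 213.1]
ee_rot: [0.685, 0.728, 0.0, 0.0]
wrist_force: [0.7, 0.8, -1.4]
width: 4.6
gripper_force: 58.5
```

Call:
move_arm(slide=[[0, 0, -15], [0, 0, -30], [0, 0, -30], [0, 0, -30], [0, 0, -30], [0, 0, -30], [0, 0, -22], [0, 0, 0]], roll=[0, 0, 0, 0, 0, 0, 0, 0])

```text
t: 63.1
position: [421.3, -380.4, 404.0]
ee_rot: [0.685, 0.729, -0.0, 0.004]
wrist_force: [0.2, -0.3, -1.3]
width: 4.5
gripper_force: 58.6
```

```bash
python3 - <<'E'
from h import *
plan((500,110,400,1.39));s=read_state();print(s["wrist_force"],s["width"])
E
```

```text
t 63.1 pos [ 421.3 -380.4  404. ] yaw 1.633 tilt [ 0.005 -0.006 -1.   ]
slide [484.6 109.2   4. ] roll 0.243 dist 497
[ 0.18273133 -0.27181174 -1.26219725] 4.536658455426199
```

Call:
move_arm(slide=[[16, 4, 0], [32, 8, 0], [38, 8, 0], [38, 8, 0], [38, 8, 0], [38, 9, 0], [38, 9, 0], [38, 9, 0]], roll=[0, 0, 0, 0, 0, 0, 0, 0])

```text
t: 63.9
position: [464.3, -96.8, 397.7]
ee_rot: [0.685, 0.729, -0.0, -0.002]
wrist_force: [0.8, 0.3, -1.3]
width: 4.7
gripper_force: 58.6
```

Call:
move_arm(slide=[[38, 9, 0], [38, 9, 0], [38, 9, 0], [38, 8, 0], [32, 7, 0], [24, 4, 0], [0, 0, 0]], roll=[0, 0, 0, 0, 0, 0, 0])

```text
t: 64.6
position: [497.0, 114.2, 397.4]
ee_rot: [0.683, 0.73, -0.001, -0.002]
wrist_force: [-0.4, 0.2, -2.0]
width: 4.6
gripper_force: 58.5
```

Call:
move_arm(slide=[[0, 0, 0], [0, 0, 0], [0, 0, 0], [0, 0, 0]], roll=[0.12, 0.123, 0, 0])

```text
t: 65.0
position: [497.6, 110.6, 398.8]
ee_rot: [0.767, 0.641, -0.001, -0.001]
wrist_force: [-0.5, -0.0, -1.9]
width: 4.9
gripper_force: 58.5
```

```bash
python3 - <<'E'
from h import *
plan();q=wcrate((516.1,208.3,-.18),row=150);cells(q);kfit("kettle2")
for n,z in(("handle_grip",60),("handle_hinge",60)): print(n,[(np.round(d["at"],1),round(d["p"],2),np.round(onz("wrist",d["at"],z))) for d in pinpoint(n,"wrist")[:2]])
E
```

```text
t 65.0 pos [497.6 110.6 398.8] yaw 1.392 tilt [-0.002 -0.    -1.   ]
wrist crate [ 5.15925e+02  2.08021e+02 -1.82000e-01] 7077 12270
cell 1 1 [580.5 252.6]
cell 1 -1 [560.5 143.4]
cell -1 1 [471.4 272.6]
cell -1 -1 [451.3 163.5]
side p 0.8 px 965 [311.6, 180.2, 343.8, 218.8]
top p 0.92 px 598 [247.5, 196.7, 275.7, 226.7]
fit (np.float64(393.9), np.float64(-0.06000000000000022), np.float64(0.0)) level cost 451.4 foot centre [504.   84.7 286.2]
handle_grip [(array([413.4,  95.4]), 0.8, array([673., 182.,  60.]))]
handle_hinge [(array([320.4,  95.2]), 0.82, array([519., 211.,  60.])), (array([453.9, 153.7]), 0.64, array([736.,  72.,  60.]))]
```

Call:
move_arm(slide=[[10, -9, 0], [20, -18, 0], [20, -18, 0], [13, -11, 0], [4, -4, 0], [0, 0, 0]], roll=[0, 0, 0, 0, 0, 0])

```text
t: 65.95
position: [450.8, 188.2, 400.1]
ee_rot: [0.768, 0.641, 0.0, 0.0]
wrist_force: [-0.1, -0.2, -1.5]
width: 4.6
gripper_force: 58.6
```

Call:
move_arm(slide=[[0, 0, 20], [0, 0, 35], [0, 0, 35], [0, 0, 35], [0, 0, 35], [0, 0, 28], [0, 0, 10], [0, 0, 0]], roll=[0, 0, 0, 0, 0, 0, 0, 0])

```text
t: 66.75
position: [450.4, 186.6, 200.5]
ee_rot: [0.768, 0.64, -0.002, -0.001]
wrist_force: [-0.4, -0.3, -0.9]
width: 4.5
gripper_force: 58.5
```

```bash
python3 - <<'E'
from h import *
plan((452,187.6,199,1.392));print(read_state()["wrist_force"]);kfit("kettle2");crate(("top",),q0=(519,210,-.18))
E
```

```text
t 66.8 pos [450.4 186.6 200.5] yaw 1.389 tilt [-0.003 -0.001 -1.   ]
slide [1.2 1.4 1.5] roll -0.003 dist 2
[-0.44768457 -0.33957894 -0.90493605]
side p 0.65 px 848 [326.1, 243.3, 354.8, 279.7]
top p 0.81 px 521 [233.0, 216.9, 255.2, 242.1]
fit (np.float64(302.9), np.float64(-0.06000000000000022), np.float64(0.0)) level cost 353.79999999999995 foot centre [456.6 160.7  87.5]
('top',) [ 5.20834e+02  2.07906e+02 -1.97000e-01] 1346 [3021]
('top',) [ 5.20834e+02  2.07906e+02 -1.97000e-01] 1346 [3021]
```

Call:
move_arm(slide=[[1, -2, 10], [0, 0, 12], [0, 0, 14], [0, 0, 0]], roll=[0, 0, 0, 0])

```text
t: 67.4
position: [447.1, 188.2, 163.1]
ee_rot: [0.768, 0.64, -0.002, -0.001]
wrist_force: [-0.5, -0.2, -1.4]
width: 4.4
gripper_force: 58.6
```

```bash
python3 -c "
from h import *
plan();s=read_state();print(s['wrist_force'],s['gripper_force'])"
```

```text
t 67.4 pos [447.1 188.2 163.1] yaw 1.390 tilt [-0.005 -0.001 -1.   ]
[-0.48852324 -0.15090722 -1.4421869 ] 58.602972663939
```

Call:
move_arm(slide=[[0, 0, 10], [0, 0, 10], [0, 0, 8], [0, 0, 0]], roll=[0, 0, 0, 0])

```text
t: 67.8
position: [448.4, 188.5, 136.3]
ee_rot: [0.768, 0.64, -0.001, -0.001]
wrist_force: [0.2, 0.1, -1.7]
width: 4.6
gripper_force: 58.6
```

Call:
move_arm(slide=[[0, 0, 5], [0, 0, 4], [0, 0, 3], [0, 0, 0]], roll=[0, 0, 0, 0])

```text
t: 68.2
position: [449.3, 188.7, 125.5]
ee_rot: [0.768, 0.64, -0.0, -0.0]
wrist_force: [-0.5, -0.3, -1.7]
width: 4.6
gripper_force: 58.6
```

Call:
move_arm(slide=[[0, 0, 2], [0, 0, 1], [0, 0, 0]], roll=[0, 0, 0])

```text
t: 68.5
position: [449.6, 188.8, 122.9]
ee_rot: [0.768, 0.64, -0.0, -0.0]
wrist_force: [-0.3, -0.1, -2.0]
width: 4.5
gripper_force: 58.6
```

Call:
move_arm(slide=[[0, 0, 2], [0, 0, 0], [0, 0, 0]], roll=[0, 0, 0])

```text
t: 68.8
position: [449.6, 188.8, 120.9]
ee_rot: [0.768, 0.64, -0.0, -0.0]
wrist_force: [0.3, 0.0, -1.8]
width: 4.6
gripper_force: 58.6
```

Call:
move_arm(slide=[[0, 0, 2], [0, 0, 0], [0, 0, 0]], roll=[0, 0, 0])

```text
t: 69.1
position: [450.1, 188.9, 119.2]
ee_rot: [0.768, 0.64, 0.0, 0.0]
wrist_force: [0.9, 0.1, 0.4]
width: 4.9
gripper_force: 58.8
```

Call:
move_arm(slide=[[0, 0, 1], [0, 0, 0], [0, 0, 0]], roll=[0, 0, 0])

```text
t: 69.4
position: [451.0, 189.2, 119.0]
ee_rot: [0.768, 0.64, 0.001, 0.001]
wrist_force: [1.1, 0.9, 5.2]
width: 4.5
gripper_force: 59.4
```

Call:
move_arm(slide=[[0, 0, 1], [0, 0, 0], [0, 0, 0]], roll=[0, 0, 0])

```text
t: 69.7
position: [451.9, 189.4, 118.7]
ee_rot: [0.768, 0.64, 0.002, 0.001]
wrist_force: [2.2, 0.3, 7.1]
width: 4.7
gripper_force: 59.7
```

Call:
move_arm(slide=[[0, 0, -2], [0, 0, 0], [0, 0, 0]], roll=[0, 0, 0])

```text
t: 70.0
position: [449.9, 189.0, 119.2]
ee_rot: [0.768, 0.64, 0.0, 0.0]
wrist_force: [1.2, 0.9, 4.6]
width: 4.9
gripper_force: 59.2
```

Call:
move_arm(slide=[[0, 0, 0], [0, 0, 0], [0, 0, 0], [0, 0, 0]], roll=[0, 0, 0, 0], grip=0.2)

```text
t: 70.4
position: [448.8, 188.5, 118.2]
ee_rot: [0.768, 0.64, -0.001, -0.0]
wrist_force: [-0.0, 0.0, 0.3]
width: 34.1
gripper_force: 0.0
```

Call:
move_arm(slide=[[0, 0, -5], [0, 0, -10], [0, 0, -15], [0, 0, -20], [0, 0, -30], [0, 0, -35], [0, 0, -35], [0, 0, -30]], roll=[0, 0, 0, 0, 0, 0, 0, 0])

```text
t: 71.2
position: [450.0, 188.9, 302.1]
ee_rot: [0.768, 0.64, 0.001, 0.001]
wrist_force: [1.0, 0.5, 0.2]
width: 34.4
gripper_force: 0.0
```

```bash
python3 - <<'E'
from h import *
q=(516,208.2,-.181);ex=np.array([np.cos(q[2]),np.sin(q[2])]);ey=np.array([-ex[1],ex[0]])
snapshot("wrist")
for n,z in(("kettle2",6),("kettle2_crown",176),("handle_grip",60)): print([(np.round(d["at"],1),round(d["p"],2),np.round(onz("wrist",d["at"],z))) for d in pinpoint(n,"wrist")[:3]])
g=np.array(q[:2])+160*ex;print("grip point",g)
plan((*(g-[0,80]),298,1.39),(*g,298,None))
E
```

```text
[(array([320.2, 174.1]), 0.73, array([453., 166.,   6.])), (array([393.8, 103.9]), 0.64, array([587., 255.,   6.])), (array([323.5, 111.5]), 0.62, array([476., 264.,   6.]))]
[(array([324., 207.]), 0.71, array([453., 164., 176.]))]
[(array([471.5, 144.9]), 0.57, array([671., 180.,  60.])), (array([319.7, 175.6]), 0.24, array([449., 175.,  60.]))]
grip point [673.38626741 179.39786761]
t 71.4 pos [450.3 189.  300.4] yaw 1.390 tilt [ 0.003  0.001 -1.   ]
slide [-48.  235.6   2.4] roll -0.000 dist 240
slide [ 78.7 -14.4  -0. ] roll 0.000 dist 80
```

All three kettles stand in their cells, crowns near (471,270), (582,253) and (453,164). Now the handle. Its grip is predicted at (673,179,60), and I'll measure it from two places.

Call:
move_arm(slide=[[3, 20, 0], [5, 36, 0], [6, 40, 0], [6, 40, 0], [5, 40, 0], [4, 30, 0], [2, 15, 0], [0, 0, 0]], roll=[0, 0, 0, 0, 0, 0, 0, 0], grip=0.0)

```text
t: 72.2
position: [673.4, 178.9, 295.5]
ee_rot: [0.768, 0.64, -0.002, -0.001]
wrist_force: [-0.7, 0.1, -0.3]
width: 43.0
gripper_force: 0.0
```

```bash
cat > hm.py <<'E'
from h import *
import json,sys
plan();im=snapshot("wrist")
d=pinpoint("handle_grip","wrist");o=outline_of("handle_grip","wrist")
h=cv2.cvtColor(im,cv2.COLOR_BGR2HSV);m=cv2.inRange(h,(3,110,50),(16,255,255));m[:, :150]=0
n,l,s,c=cv2.connectedComponentsWithStats(m);k=[(int(s[i,4]),np.round(c[i],1).tolist(),s[i,:4].tolist()) for i in range(1,n) if s[i,4]>150]
print([(np.round(x["at"],1),round(x["p"],2),np.round(onz("wrist",x["at"],60),1)) for x in d[:3]]);print(k)
for a,cc,b in k: print(np.round(onz("wrist",cc,60),1))
json.dump([[list(map(list,map(lambda v:np.array(v).tolist(),[]))),[np.array(v).tolist() for v in ray("wrist",kk[1])],kk[0]] for kk in k],open(sys.argv[1],"w"))
E
python3 hm.py a.json
```

```text
t 72.2 pos [673.4 178.9 295.5] yaw 1.389 tilt [-0.004 -0.001 -1.   ]
[(array([318.9, 164. ]), 0.65, array([670.9, 182.8,  60. ]))]
[(566, [320.2, 148.1], [313, 129, 15, 44])]
[676.8 205.   60. ]
```

Call:
move_arm(slide=[[0, 0, 25], [0, 0, 35], [0, 0, 35], [0, 0, 35], [0, 0, 20], [0, 0, 0], [0, 0, 0]], roll=[0, 0, 0, 0, 0, 0, 0])

```text
t: 73.05
position: [671.7, 179.7, 149.6]
ee_rot: [0.768, 0.64, -0.0, -0.0]
wrist_force: [-0.6, 0.6, 0.5]
width: 42.9
gripper_force: 0.0
```

```bash
python3 hm.py b.json; python3 - <<'E'
from h import *
p,R,s=pose();r=ray("wrist",(320.2,129));print(p)
# top end of bar: view 1 row 129 at tcp z 295.5
p1=np.array([673.4,178.9,295.5]);im=snapshot("wrist");h=cv2.cvtColor(im,cv2.COLOR_BGR2HSV);m=cv2.inRange(h,(3,110,50),(16,255,255));m[:,:250]=0;m[:,400:]=0
ys,xs=np.where(m>0);print(ys.min(),ys.max(),xs.min(),xs.max())
e=(np.median(xs[ys<ys.min()+8]),ys.min())
print("bar +y end",tri([(r[0]+p1-p,r[1]),ray("wrist",e)]))
for row in range(ys.min()+4,ys.max(),15): print(row,xs[ys==row].min(),xs[ys==row].max(),np.round(onz("wrist",(xs[ys==row].mean(),row),60),1))
E
```

```text
t 73.0 pos [671.7 179.7 149.6] yaw 1.390 tilt [-0. -0. -1.]
[(array([319.5, 194.3]), 0.94, array([674.4, 179.6,  60. ]))]
[(814, [322.8, 157.7], [311, 138, 23, 52]), (154, [325.3, 235.2], [317, 221, 15, 29])]
[683.7 213.9  60. ]
[672.5 136.1  60. ]
[673.91440822 179.9033577  151.62924944]
139 249 308 330
bar +y end (array([684.27790668, 231.07272534,  59.98225605]), [np.float64(1.039993744329245), np.float64(1.0399937443291882)])
143 308 330 [682.6 227.8  60. ]
158 311 330 [681.6 214.   60. ]
173 316 328 [680.8 199.7  60. ]
188 319 323 [676.9 185.5  60. ]Traceback (most recent call last):
  File "<stdin>", line 8, in <module>
    return umr_minimum(a, axis, None, out, keepdims, initial, where)
ValueError: zero-size array to reduction operation minimum which has no identity
```

Bar height triangulates to 60.0 mm and its centre to about (673,178), right below the tool. Descending and gripping lightly.

Call:
move_arm(slide=[[0, 0, 25], [0, 0, 30], [0, 0, 20], [0, 0, 10], [0, 0, 0]], roll=[0, 0, 0, 0, 0])

```text
t: 73.75
position: [671.9, 179.4, 63.0]
ee_rot: [0.768, 0.64, -0.001, -0.0]
wrist_force: [0.3, -1.4, 0.6]
width: 42.9
gripper_force: 0.0
```

Call:
move_arm(slide=[[0, 0, 12], [0, 0, 12], [0, 0, 12], [0, 0, 10], [0, 0, 8], [0, 0, 0]], roll=[0, 0, 0, 0, 0, 0])

```text
t: 74.35
position: [671.0, 179.2, 7.9]
ee_rot: [0.768, 0.64, -0.001, -0.001]
wrist_force: [-0.3, -0.3, 0.2]
width: 42.7
gripper_force: 0.0
```

Call:
move_arm(slide=[[0, 0, 0], [0, 0, 0], [0, 0, 0], [0, 0, 0], [0, 0, 0]], roll=[0, 0, 0, 0, 0], grip=1, force=25)

```text
t: 74.85
position: [674.4, 179.3, 10.7]
ee_rot: [0.768, 0.64, 0.001, 0.001]
wrist_force: [4.6, -0.9, -2.1]
width: 22.2
gripper_force: 25.7
```

Call:
move_arm(slide=[[0, 0, -9], [0, -1, -10], [0, -3, -19], [0, -6, -18], [0, 0, 0]], roll=[0, 0, 0, 0, 0])

```text
t: 75.35
position: [664.9, 181.2, 69.0]
ee_rot: [0.768, 0.64, 0.002, 0.002]
wrist_force: [5.1, -1.9, -0.7]
width: 21.8
gripper_force: 25.4
```

Call:
move_arm(slide=[[0, -8, -18], [0, -10, -16], [0, -12, -15], [0, 0, 0]], roll=[0, 0, 0, 0])

```text
t: 75.75
position: [638.3, 186.3, 119.7]
ee_rot: [0.768, 0.64, 0.004, 0.004]
wrist_force: [8.3, -3.6, 5.9]
width: 21.8
gripper_force: 26.0
```

```bash
python3 - <<'E'
from h import *
plan();print(read_state()["wrist_force"],read_state()["width"])
for c in("top","side"):
    snapshot(c);print(c,[(np.round(d["at"],1),round(d["p"],2)) for d in pinpoint("handle_grip",c)[:2]],"expect",pix(c,[516+120*.984,208.2-120*.18,165]))
crate(("side",),q0=(516,208,-.18))
E
```

```text
t 75.8 pos [638.3 186.3 119.7] yaw 1.389 tilt [ 0.012 -0.001 -1.   ]
[ 8.30640327 -3.62123606  5.86614966] 21.8114698874867
top [(array([237.4, 169.4]), 0.78)] expect [236.9165167  171.70986501]
side [(array([248.6, 262.1]), 0.31), (array([336.5, 182.6]), 0.25)] expect [279.81057974 259.40466588]
('side',) [ 5.15195e+02  2.06134e+02 -1.90000e-01] 168 [5414]
('side',) [ 5.15195e+02  2.06134e+02 -1.90000e-01] 168 [5414]
```

Radial push of about 10 N, so my arc is slightly tight. I'll relieve it outward and continue.

Call:
move_arm(slide=[[0, 3, -3], [0, -10, -15], [0, -15, -12], [0, 0, 0]], roll=[0, 0, 0, 0])

```text
t: 76.4
position: [612.7, 191.0, 147.2]
ee_rot: [0.768, 0.64, 0.002, 0.001]
wrist_force: [4.3, -2.0, 5.3]
width: 21.7
gripper_force: 26.3
```

Call:
move_arm(slide=[[0, -16, -11], [0, -17, -9], [0, 0, 0]], roll=[0, 0, 0])

```text
t: 76.7
position: [581.7, 196.8, 168.3]
ee_rot: [0.768, 0.64, 0.003, 0.003]
wrist_force: [5.4, -3.1, 9.3]
width: 21.8
gripper_force: 26.2
```

Call:
move_arm(slide=[[0, 1, -4], [0, -18, -7], [0, -19, -4], [0, 0, 0]], roll=[0, 0, 0, 0])

```text
t: 77.1
position: [544.7, 203.7, 182.8]
ee_rot: [0.768, 0.641, 0.002, 0.001]
wrist_force: [2.9, -2.4, 12.0]
width: 21.3
gripper_force: 24.5
```

Call:
move_arm(slide=[[0, -10, -1], [0, -10, 0], [0, -8, 0], [0, 0, 0]], roll=[0, 0, 0, 0])

```text
t: 77.5
position: [520.1, 208.3, 186.7]
ee_rot: [0.768, 0.64, 0.004, 0.003]
wrist_force: [1.5, -3.7, 22.0]
width: 20.6
gripper_force: 25.5
```

```bash
python3 - <<'E'
from h import *
p,R,s=pose();plan();print(s["wrist_force"])
crate(("side",),q0=(516,208,-.18))
d=p[:2]-[516,208.2];print("along ex",d@[.984,-.18],"z",p[2]+50)
E
```

```text
t 77.5 pos [520.1 208.3 186.7] yaw 1.390 tilt [ 0.01  0.   -1.  ]
[ 1.46994336 -3.65853293 22.02456937]
('side',) [ 5.15937e+02  2.05260e+02 -1.90000e-01] 555 [5803]
('side',) [ 5.15937e+02  2.05260e+02 -1.90000e-01] 555 [5803]
along ex 4.035211342220865 z 236.67314385514803
```

The bar is slipping towards the tips near upright (θ ≈ 1.55), where it stays put. I'll open the fingers round it and push it over with the +x finger.

Call:
move_arm(slide=[[0, 0, 0], [0, 0, 0], [0, 0, 0], [0, 0, 5], [0, 0, 5], [0, 0, 0]], roll=[0, 0, 0, 0, 0, 0], grip=0.0)

```text
t: 78.15
position: [514.7, 207.8, 169.0]
ee_rot: [0.768, 0.64, -0.002, -0.001]
wrist_force: [-0.1, 0.0, 0.7]
width: 42.7
gripper_force: 0.0
```

Call:
move_arm(slide=[[0, -5, 0], [0, -5, 0], [0, -4, 0], [0, -4, 0], [0, 0, 0]], roll=[0, 0, 0, 0, 0])

```text
t: 78.65
position: [497.8, 211.6, 171.1]
ee_rot: [0.768, 0.64, 0.0, -0.0]
wrist_force: [-0.1, 0.7, 0.1]
width: 42.5
gripper_force: 0.0
```

Call:
move_arm(slide=[[0, -4, 0], [0, -4, 0], [0, 0, 0]], roll=[0, 0, 0])

```text
t: 78.95
position: [489.9, 212.9, 171.0]
ee_rot: [0.768, 0.64, -0.0, -0.0]
wrist_force: [-0.9, -0.2, 0.1]
width: 42.7
gripper_force: 0.0
```

```bash
python3 - <<'E'
from h import *
p,R,s=pose();plan();print(s["wrist_force"])
d=p[:2]-[516,208.2];print("along ex",d@[.984,-.18])
for c in("top","side","wrist"):
    snapshot(c);print(c,[(np.round(d["at"],1),round(d["p"],2),np.round(onz(c,d["at"],219),1)) for d in pinpoint("handle_grip",c)[:2]],"expect 1.69",pix(c,[516-19*.984,208.2+19*.18,219]),"1.57",pix(c,[516,208.2,219]))
E
```

```text
t 79.0 pos [489.9 212.9 171. ] yaw 1.390 tilt [-0.  0. -1.]
[-0.86989685 -0.16209188  0.05013437]
along ex -26.486248226482154
top [(array([224.6, 214.4]), 0.7, array([488.6, 214.4, 219. ])), (array([374.1, 208. ]), 0.19, array([ 509.8, -264.9,  219. ]))] expect 1.69 [225.52089452 211.6705344 ] 1.57 [226.69576162 205.84546508]
side [(array([324.1, 256.1]), 0.78, array([495.9, 213.1, 219. ]))] expect 1.69 [323.65753513 255.69097678] 1.57 [317.42231656 254.63547082]
wrist [(array([334.5, 268.7]), 0.63, array([498. , 211.9, 219. ]))] expect 1.69 [333.32285642 269.38116644] 1.57 [370.79103405 269.41278825]
```

Call:
move_arm(slide=[[0, -2, 0], [0, -2, 0], [0, 0, 0]], roll=[0, 0, 0])

```text
t: 79.55
position: [488.0, 213.3, 170.9]
ee_rot: [0.768, 0.64, 0.001, 0.001]
wrist_force: [4.8, -1.1, -3.7]
width: 42.7
gripper_force: 2.4
```

Call:
move_arm(slide=[[0, -2, 0], [0, 0, 0], [0, 0, 0]], roll=[0, 0, 0])

```text
t: 79.85
position: [487.7, 213.4, 171.1]
ee_rot: [0.768, 0.64, 0.002, 0.002]
wrist_force: [8.1, -0.9, -4.6]
width: 42.8
gripper_force: 4.3
```

The finger meets a firm stop at 8 N. I'll ease off, centre, rise clear and verify.

Call:
move_arm(slide=[[0, 5, 0], [0, 10, 0], [0, 0, 0]], roll=[0, 0, 0])

```text
t: 80.15
position: [500.3, 211.2, 171.0]
ee_rot: [0.768, 0.64, 0.0, -0.0]
wrist_force: [1.2, 0.3, 0.2]
width: 42.7
gripper_force: 0.0
```

Call:
move_arm(slide=[[0, 0, -15], [0, 0, -30], [0, 0, -35], [0, 0, -35], [0, 0, -35], [0, 0, -20], [0, 0, 0], [0, 0, 0]], roll=[0, 0, 0, 0, 0, 0, 0, 0])

```text
t: 80.95
position: [499.3, 211.3, 340.7]
ee_rot: [0.768, 0.64, -0.0, -0.0]
wrist_force: [-0.3, 0.1, -0.7]
width: 42.9
gripper_force: 0.0
```

```bash
python3 - <<'E'
from h import *
p,R,s=pose();plan();print(s["wrist_force"])
for c in("top","side","wrist"):
    snapshot(c);print(c,[(np.round(d["at"],1),round(d["p"],2)) for d in pinpoint("handle_grip",c)[:2]],"1.69",pix(c,[516-19*.984,208.2+19*.18,219]),"1.57",pix(c,[516,208.2,219]))
    for k in("kettle0","kettle0_crown"): print(k,[(np.round(onz(c,d["at"],6 if k=="kettle0" else 176)),round(d["p"],2)) for d in pinpoint(k,c) if abs(onz(c,d["at"],6)[1]-210)<130])
E
```

```text
t 81.0 pos [499.3 211.3 340.7] yaw 1.390 tilt [-0.  0. -1.]
[-0.2942108   0.10997031 -0.71072472]
top [(array([224.4, 210.6]), 0.8)] 1.69 [225.52089452 211.6705344 ] 1.57 [226.69576162 205.84546508]
kettle0 [(array([582., 248.,   6.]), 0.95), (array([439., 174.,   6.]), 0.87), (array([468., 263.,   6.]), 0.86)]
kettle0_crown [(array([470., 228., 176.]), 0.41)]
side [(array([324.3, 252.9]), 0.81)] 1.69 [323.65753513 255.69097678] 1.57 [317.42231656 254.63547082]
kettle0 [(array([447., 163.,   6.]), 0.83), (array([471., 258.,   6.]), 0.76), (array([581., 260.,   6.]), 0.59), (array([515., 158.,   6.]), 0.55)]
kettle0_crown [(array([467., 259., 176.]), 0.8)]
wrist [(array([316.1, 186.9]), 0.73)] 1.69 [317.45280657 186.13591996] 1.57 [335.25410277 186.15523442]
kettle0 [(array([471., 261.,   6.]), 0.77), (array([450., 165.,   6.]), 0.61), (array([579., 257.,   6.]), 0.59)]
kettle0_crown []
```

The handle reads at its stop in all three cameras, the three kettles stand in their cells, and the gripper is clear. Handing in.

```bash
python3 -c "
from station import *
print(hand_in())"
```

```text
the job is handed in; nothing more can be done
None
```

Job handed in: all three kettles stand in their own crate cells and the handle is up against its stop; on the way kettle 0 caught a divider (about 60 N at the wrist) after the crate had shifted, so I backed it out, righted it and set it down again.

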